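# Unlock the specimen tray and hold it out level with its loose marbles

## Robot

A 6-joint arm with a two-finger parallel gripper is mounted at the origin on the work surface. World frame = base frame: x ahead of the robot, y to its left, z up, the work surface at z = 0. Lengths are in mm, angles in rad, forces in N, time in s.
With the tool pointing down it reaches from about 350 to 975 mm from the base axis. Payload 7.1 kg.
Tool frame: the origin (TCP) lies between the finger pads; the fingertips stand 14 mm ahead of it and the grasp point (between the pads) lies 5 mm behind it; z points along the fingers, y is the direction in which the jaws open and shut (so a half turn about z gives the same grasp; the last joint's range is limited). The gripper opens to 88 mm and grips with 3 to 60 N. Pads are 20 mm wide; open, the fingers measure 115 mm over their backs; the gripper's body (75 mm by 178 mm) begins 61 mm behind the grasp point.
Start: joints at [-1.139, 0.423, 1.63, -0, 1.089, -0.019], TCP at [272.318, -562.537, 236.675] pointing down, gripper open.
Joint ranges: [-3, 3], [-0.9, 2.11], [0.09, 2.58], [-1.31, 4.45], [0.11, 2.69], [-2.54, 2.54]. Speed limits (rad/s): [2.39, 2.39, 3.01, 3.14, 3.14, 3.14].

## Interface

Orientations are given as a rotation vector (axis times angle).
In Python, from workcell import get_obs, get_image, calibration, close_job, regions_of, place_of gives the robot as it stands.
- The arm moves only by the tool move_arm, never from a script. Its argument "deltas" is a list of rows, each a list of 5 numbers: the closure in counts, from 0 (fully open) to 255 (shut), then the shift along the tool's x, y, z in m, then the turn about the tool's z in rad. In form: [[grip, x, y, z, roll], ...]. A call has 1 to 5 rows; each row is the pose to reach, as a shift and turn from the pose commanded when the call began, along the tool's axes at that moment; what a row does not reach only later rows make up. A row lasts 1/12 s, in which the tool goes at most 41.7 mm and 7.16 degrees, less where a joint would pass 70% of its speed; a pose out of reach is approached as far as the arm can. A call with a gripper value outside its range is refused whole. The fingers move at their own pace and stop on an object; the grip force is fixed at half the most. Time passes only in rows, so rows that repeat a pose let the fingers close. It gives the time, the measured TCP pose, the force and the opening at its end, in the units of the state.
- get_obs(): the state, without advancing time (a new reading comes with each control period).
- get_image(name): name is "scene" or "top"; returns the picture (400x640x3 uint8, blue, green, red); there is no depth.
- calibration(name): a dict with "intrinsics" (3x3 intrinsics, pixels), "distortion" ([k1, k2, p1, p2, k3] as OpenCV has them; the pictures are not rectified), "world_to_cam" (4x4, takes a point from world to camera coordinates). Camera axes: x right, y down, z forward; pixel columns grow to the right and rows downward; lengths in mm; the calibration is good to about 2 mm. A picture is of the moment at which its call begins. calibration takes no time and is no camera call.
- close_job(): hands the job in, once; it reports no verdict.
Trained networks look in the newest picture that a camera, given by its name, has taken for a name from the list of things; names that differ only in an ending like _2 or _b are one class to them, and where a whole thing is asked for, a point or a joint stands for the part that bears it (a point fixed in the world has none). Each returns a list of dicts, best first, with "conf" (0 to 1); they miss things now and then, are a little off and sometimes report something else, mostly with a low value. They report only what shows in the picture. A call takes as long as a camera call.
- regions_of(camera, name): "region" (400x640 bool, what is visible of it).
- place_of(camera, name): "location" ([x, y, z] in mm, in world coordinates, good to about 4 mm: a listed point, or the origin of a listed thing).
The state is a dict: "t": time; "qpos": joint angles; "qvel": joint speeds; "joint_torque": joint torques, N m; "ee_pos": TCP position; "orientation": TCP orientation; "ft_force": force on the tool from outside, world axes, zero at the start; "moment": the same for the moment, N m; "width": finger opening in mm.
Only numpy, scipy, OpenCV 4.12 (cv2) and the standard library are available. Lean on these libraries where they do the work, as an engineer would, in place of code of your own. Each camera call takes 0.05 s, during which the arm holds its last target.

## Task

Take the red-headed key from its wooden stand, push it fully into the lock of the tray dock, turn it a quarter turn clockwise so that the steel tongue swings off the tray, and leave the key there. Then lift the tray, which has an orange handle on top, carry it level so that both old marbles stay in their pockets, and finish while still holding it, level and still, its underside about 10 cm above the middle of the blue padded mat, ready for the conservator to take from you. Do not put it down or let go of it, and leave the mug, loupe and mouse alone.

Things in the scene. Friction and masses are not known exactly. Their poses are not given: they have to be found in the camera images.
- key: loose key, 30 g, standing upright in its stand, blade down. Red plastic head 30 mm wide (along its own x), 10 mm thick (along its y), from 6 to 39 mm above the origin; below it a steel shoulder 18 x 9 x 6 mm whose underside is the origin. The steel blade is 10 mm wide (x), 4 mm thick (y) and reaches 24 mm below the origin, its last 4 mm slimmer (7.5 x 2.8 mm). It fits either way round (half turn about z). Seated, the shoulder rests on the stand or on the lock
- key_stand: fixed dark wooden block 70 (x) x 46 (y) x 40 mm high, origin under its centre; in the middle of its top an upright slot 12 mm long (x) by 5.5 mm, 27 mm deep, in which the key stands
- lock_slot (a point): centre of the key slot's mouth on the flat top of the round lock cylinder (31 mm diameter, 32 mm tall, it stands up at one end of the dock, mouth 58 mm above the table); it turns with the cylinder. z is up; the slot is 12 mm long along this point's x, 5.5 mm wide along its y, 27 mm deep, edges chamfered 1 mm. The steel tongue (12 mm wide, its tip 33 mm from the cylinder's axis) points along this point's +y and lies 32 to 26 mm below the mouth
- lock (a joint): angle of the lock cylinder: 0 locked (tongue over the lug at the end of the tray), grows clockwise seen from above to the stop at 1.57 (unlocked, tongue along the dock's side); the tongue is clear of the tray from 1.2 on. Stiff (about 0.06 N m), stays where it is left; the key has about 0.15 rad of play in the slot. May start up to 0.2 rad from locked
- dock: fixed grey dock, base plate 138 (x) x 268 (y) x 10 mm with low lips that locate the tray; origin on the table under the tray's centre; the lock's axis is 134 mm from it along the dock's -y
- tray: loose aluminium specimen tray, about 0.38 kg, 120 (x) x 190 (y) mm, rim 18 mm high, black insert with four round pockets; origin at the centre of its underside, z up. It sits on the dock with its underside 10 mm above the table and its frame parallel to the dock's. A 50 mm wide lug stands out 13 mm at its -y end, held down by the lock's tongue while locked. Lifts straight up once unlocked; the dock's lips rise 7 mm around it
- tray_handle (a point): middle of the tray's orange handle bar, 68 mm above the tray's underside on its centre line: bar 90 mm long along the tray's y, 12 mm thick (x), 14 mm high, on two legs 82 mm apart. Centre of mass right below it
- pocket_a (a point): point in the tray 14 mm above the floor of the pocket of the glass marble (where its centre rests); pocket 26 mm across with a rim 3 mm high
- pocket_b (a point): the same for the pocket of the clay marble
- glass_marble_center (a point): centre of the loose green glass marble, 28 mm diameter, 29 g; free to roll about 4 mm in its pocket, rolls out over the rim if the tray tips about 35 degrees or is jerked
- clay_marble_center (a point): centre of the loose terracotta-coloured clay marble, 28 mm diameter, 24 g, the same
- mat: fixed blue padded mat 240 (x) x 260 (y) x 6 mm lying on the desk, origin under its centre
- mug: bystander: white mug, 76 mm across, 90 mm high, origin under its centre
- loupe: bystander: black stand loupe, 48 mm across, 46 mm high, origin under its centre
- mouse: bystander: white computer mouse 104 x 60 x 30 mm, origin under its centre

How it is judged:
By the outcome, as a careful person would: the job done as asked, in the order asked, and still so for the second after the job is handed in, while the arm keeps its last pose, push and grip.
It also fails if it takes over 64 s, if anything falls off the work surface, if the arm or the gripper's body presses on something with over 40 N, if the wrist force passes 120 N, or if a joint passes its speed limit or range.

## Working session

There is one attempt and no reset: what is moved stays moved. The work goes in short steps, Python scripts to look and compute and a tool call to move; the robot and the scene stay as the last step left them, time stands still between calls to the robot, and variables do not carry over. Pictures are saved under pics/ and viewed, and the job is handed in when it is done.

Besides the shell and the picture viewer there is one more tool, called after ">>>" by a JSON object that holds its "name" and its "arguments", one argument or row to a line. move_arm: Moves the arm, as the interface text tells. Its arguments: {"type":"object","properties":{"deltas":{"type":"array","items":{"type":"array","items":{"type":"number"}}}},"required":["deltas"]}

```bash
ls; mkdir -p pics
cat > h.py <<'E'
import numpy as np, cv2
from workcell import *
def snap(n,f):
    im=get_image(n); cv2.imwrite('pics/'+f+'.png',im); return im
def proj(n,P):
    c=calibration(n);W=np.array(c['world_to_cam']);K=np.array(c['intrinsics']);D=np.array(c['distortion'])
    p,_=cv2.projectPoints(np.array(P,float).reshape(-1,3),cv2.Rodrigues(W[:3,:3])[0],W[:3,3],K,D);return p.reshape(-1,2)
def unproj(n,uv,z):
    c=calibration(n);W=np.array(c['world_to_cam']);K=np.array(c['intrinsics']);D=np.array(c['distortion'])
    u=cv2.undistortPoints(np.array(uv,float).reshape(-1,1,2),K,D).reshape(-1,2)
    d=np.c_[u,np.ones(len(u))]@W[:3,:3]; o=-W[:3,:3].T@W[:3,3]
    z=np.broadcast_to(z,len(u))
    return o+d*((z-o[2])/d[:,2])[:,None]
E
python3 - <<'E'
from h import *
snap('scene','s0');snap('top','t0')
o=get_obs();print(o)
for n in ['scene','top']:
    c=calibration(n);W=np.array(c['world_to_cam']);print(n,-W[:3,:3].T@W[:3,3])
    for k in ['key','key_stand','lock_slot','dock','tray','tray_handle','mat','glass_marble_center','clay_marble_center']:
        print(n,k,[(np.round(r['location'],1).tolist(),round(r['conf'],2)) for r in place_of(n,k)[:2]])
E
```

```text
pics
{'t': 0.1, 'qpos': array([-1.13899817e+00,  4.23764075e-01,  1.63057568e+00, -1.33765857e-05,
        1.08860708e+00, -1.89925864e-02]), 'qvel': array([-1.36221051e-03, -2.44194835e-03, -6.83643931e-04,  1.23122639e-03,
       -9.97955423e-04, -9.84124379e-05]), 'joint_torque': array([ 2.06064451e-04, -5.45611989e+01, -2.74320477e+01,  6.44551311e-02,
        1.88499084e-02, -3.72277100e-05]), 'ee_pos': array([ 272.12709637, -562.12842393,  235.99452531]), 'orientation': array([-3.06083689e+00, -7.01833864e-01,  4.53960145e-04]), 'ft_force': array([-0.13264719,  0.27745277,  0.26852961]), 'moment': array([ 0.01238956, -0.00871899, -0.01216994]), 'width': 87.63704385854851}
scene [ 1210.33119172 -1020.52485385   813.96895617]
scene key [([468.7, -405.3, 38.4], 0.67)]
scene key_stand [([470.9, -411.8, -1.6], 0.82)]
scene lock_slot [([554.3, -181.0, 56.9], 0.51)]
scene dock [([545.3, -43.5, -4.3], 0.67)]
scene tray [([553.1, -45.9, 14.0], 0.62)]
scene tray_handle [([552.5, -47.7, 78.5], 0.64)]
scene mat [([518.3, 277.7, 4.9], 0.76), ([555.2, -179.3, 55.3], 0.24)]
scene glass_marble_center [([586.2, -97.0, 28.9], 0.58)]
scene clay_marble_center [([788.7, -235.7, 3.4], 0.64), ([516.6, 4.0, 24.6], 0.49)]
top [ 554.06380999  -40.45495934 1118.38293934]
top key [([467.7, -409.8, 42.0], 0.61)]
top key_stand [([470.1, -406.1, -0.9], 0.75)]
top lock_slot [([472.9, -407.6, 38.5], 0.66), ([553.5, -179.7, 57.3], 0.52)]
top dock [([469.0, -406.3, 2.5], 0.74)]
top tray [([550.0, -49.3, 9.0], 0.72)]
top tray_handle [([550.3, -48.3, 80.8], 0.73), ([469.0, -409.7, 3.3], 0.31)]
top mat [([517.8, 274.5, 1.0], 0.56)]
top glass_marble_center [([589.8, -104.4, 30.5], 0.4)]
top clay_marble_center [([468.3, -407.2, 41.4], 0.73)]
```

View pics/s0.png

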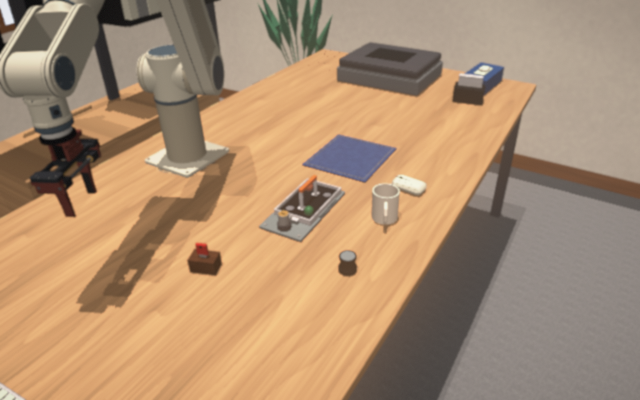

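View pics/t0.png

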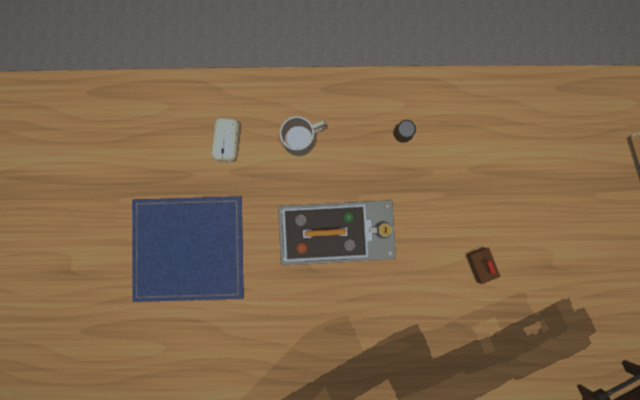

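Run:
```python
import cv2
t=cv2.imread('pics/t0.png');s=cv2.imread('pics/s0.png')
from h import proj
print(proj('top',[[470,-407,40],[554,-180,58],[550,-48,78]]),proj('scene',[[470,-407,40],[554,-180,58]]))
def crop(im,c,w,n,k):
    x,y=map(int,c); cv2.imwrite('pics/'+n+'.png',cv2.resize(im[max(0,y-w):y+w,max(0,x-w):x+w],None,fx=k,fy=k,interpolation=cv2.INTER_CUBIC)); print(n,x-w,max(0,y-w))
crop(t,proj('top',[470,-407,40])[0],30,'tk',9)
crop(t,proj('top',[554,-180,58])[0],30,'tl',9)
crop(s,proj('scene',[470,-407,60])[0],30,'sk',9)
crop(s,proj('scene',[554,-180,58])[0],30,'sl',9)
```

```text
[[483.78514957 264.73155963]
 [384.13019941 228.88029445]
 [325.10600959 231.43846534]] [[203.40172395 254.60116946]
 [282.52745879 212.39756348]]
tk 453 234
tl 354 198
sk 172 218
sl 252 182
```

The views show the key stand at scene (205,258) and top (484,265). The lock is at top (385,229), the tray handle at top (325,232) and the mat at top (188,248). The mug, mouse and loupe all lie in +x beyond the tray.

View pics/tk.png

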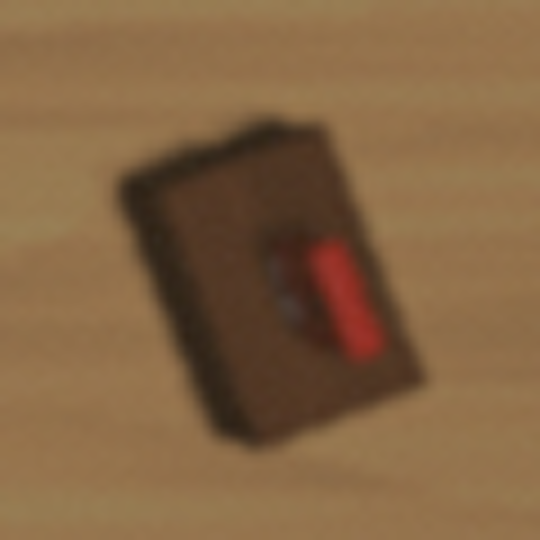

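View pics/tl.png

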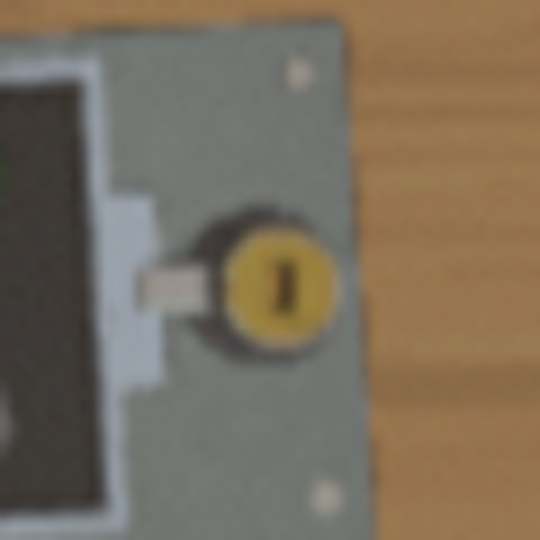

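View pics/sk.png

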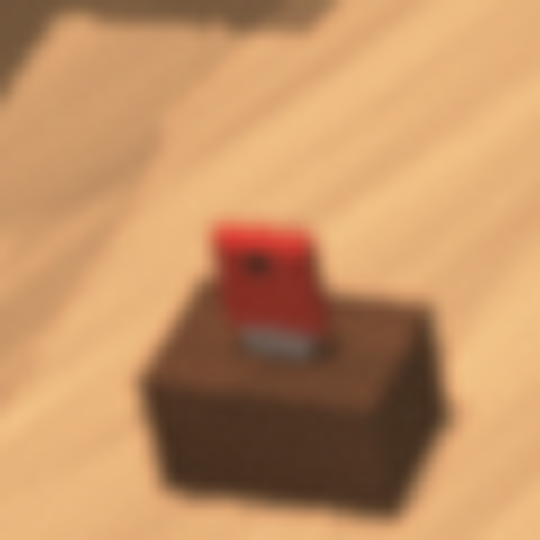

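View pics/sl.png

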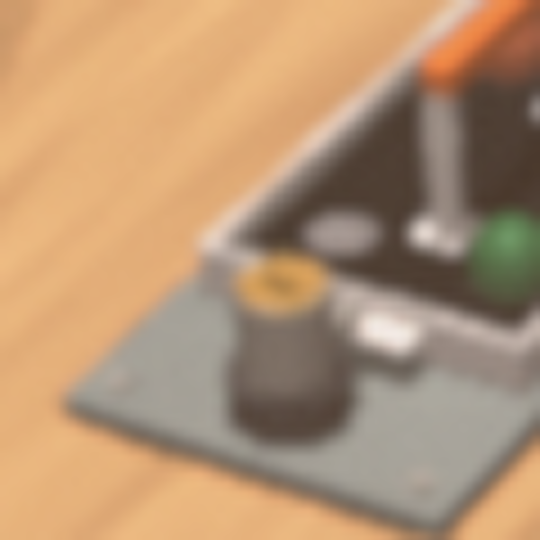

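```bash
python3 - <<'E'
from h import *
t=cv2.imread('pics/t0.png').astype(float);s=cv2.imread('pics/s0.png').astype(float)
def rect(mask_im,x0,y0,x1,y1,thr,k=8):
    m=cv2.resize(mask_im[y0:y1,x0:x1],None,fx=k,fy=k,interpolation=cv2.INTER_CUBIC)>thr
    n,l,st,c=cv2.connectedComponentsWithStats(m.astype(np.uint8)); i=1+np.argmax(st[1:,4]);
    pts=np.argwhere(l==i)[:,::-1].astype(np.float32)
    r=cv2.boxPoints(cv2.minAreaRect(pts)); f=lambda p:(np.array(p)+.5)/k-.5+[x0,y0]
    return f(pts.mean(0)),f(r)
red=lambda im:im[...,2]-np.maximum(im[...,1],im[...,0])
# key from top
print('redmax',red(t)[235:295,455:510].max())
for thr in (70,):
    c,b=rect(red(t),475,245,505,285,thr)
    P=unproj('top',b,79);C=unproj('top',[c],79)
    e=np.roll(P,-1,0)-P;L=np.linalg.norm(e,axis=1);print('key top',C,L,np.degrees(np.arctan2(e[:,1],e[:,0])))
# lock disc: yellow
yel=np.minimum(t[...,2],t[...,1])-t[...,0]
print('yel',yel[228,378:393], yel[228,400])
c,b=rect(yel,372,215,396,243,75);P=unproj('top',b,58);print('lock',unproj('top',[c],58),np.linalg.norm(np.roll(P,-1,0)-P,axis=1),c)
g=np.minimum(s[...,2],s[...,1])-s[...,0]
c,b=rect(red(s),185,235,215,262,60);print('sceneRed',c,proj('scene',[[468,-408,60]]))
# handle orange from top
org=t[...,2]-t[...,0]
print(org[232,318:330])
c,b=rect(org,296,220,355,245,110);P=unproj('top',b,75);e=np.roll(P,-1,0)-P
print('handle',unproj('top',[c],75),unproj('top',[c],85),np.linalg.norm(e,axis=1),np.degrees(np.arctan2(e[:,1],e[:,0])))
# slot orientation: dark blob PCA
dark=(130-t.sum(2)/3)
sub=t[222:236,379:392].sum(2)/3;print(sub.round().astype(int))
# mat
R=regions_of('top','mat');get_image('top');R=regions_of('top','mat');m=R[0]['region'];pts=np.argwhere(m)[:,::-1].astype(np.float32)
P=unproj('top',cv2.boxPoints(cv2.minAreaRect(pts)),6);print('mat',P.mean(0),np.linalg.norm(np.roll(P,-1,0)-P,axis=1),P)
E
python3 - <<'E'
import cv2
t=cv2.imread('pics/t0.png')
cv2.imwrite('pics/tray.png',cv2.resize(t[190:275,270:405],None,fx=5.9,fy=5.9,interpolation=cv2.INTER_CUBIC))
E
```

```text
redmax 102.0
key top [[ 468.04674428 -409.69095816   79.        ]] [ 8.9207898  28.28588751  8.90857981 28.27548171] [ -69.2468863  -159.52524523  110.68655255   20.4994064 ]
yel [12. 33. 57. 67. 65. 59. 51. 28. 37. 60. 67. 67. 52. 22.  2.] 38.0Traceback (most recent call last):
  File "<stdin>", line 19, in <module>
  File "<stdin>", line 5, in rect
    return _wrapfunc(a, 'argmax', axis=axis, out=out, **kwds)
    return bound(*args, **kwds)
ValueError: attempt to get argmax of an empty sequence
```

View pics/tray.png

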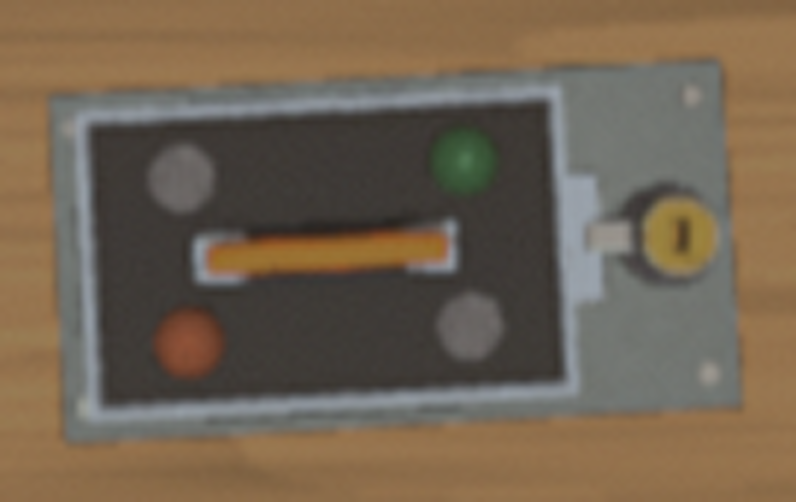

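The dock is tilted slightly in the picture. The tongue lies over the lug at crop (610,235), the slot is nearly perpendicular to it, and the handle bar runs from crop (207,258) to (448,247).

```bash
cat >> h.py <<'E'
def rect(mask_im,x0,y0,x1,y1,thr,k=8):
    m=cv2.resize(mask_im[y0:y1,x0:x1],None,fx=k,fy=k,interpolation=cv2.INTER_CUBIC)>thr
    n,l,st,c=cv2.connectedComponentsWithStats(m.astype(np.uint8)); i=1+np.argmax(st[1:,4]);
    pts=np.argwhere(l==i)[:,::-1].astype(np.float32)
    r=cv2.boxPoints(cv2.minAreaRect(pts)); f=lambda p:(np.array(p)+.5)/k-.5+[x0,y0]
    return f(pts.mean(0)),f(r)
red=lambda im:im[...,2]-np.maximum(im[...,1],im[...,0])
E
python3 - <<'E'
from h import *
t=cv2.imread('pics/t0.png').astype(float);s=cv2.imread('pics/s0.png').astype(float)
yel=np.minimum(t[...,2],t[...,1])-t[...,0]
y2=cv2.morphologyEx(yel,cv2.MORPH_CLOSE,np.ones((5,5)))
c,b=rect(y2,374,217,393,239,33);P=unproj('top',b,58);print('lock',unproj('top',[c],58),np.linalg.norm(np.roll(P,-1,0)-P,axis=1),c)
c,b=rect(red(s),185,235,215,262,60);print('sceneRed',c,unproj('scene',b,60),proj('scene',[[468,-409.7,62]]))
ys=cv2.morphologyEx(np.minimum(s[...,2],s[...,1])-s[...,0],cv2.MORPH_CLOSE,np.ones((5,5)))
print(ys[205:220,276:292].astype(int))
org=t[...,2]-t[...,0]
c,b=rect(org,296,220,355,245,80);P=unproj('top',b,75);e=np.roll(P,-1,0)-P
print('handle',unproj('top',[c],75),np.linalg.norm(e,axis=1),np.degrees(np.arctan2(e[:,1],e[:,0])),c)
print((t[222:236,379:392].sum(2)/3).round().astype(int))
get_image('top');R=regions_of('top','mat');m=R[0]['region'];pts=np.argwhere(m)[:,::-1].astype(np.float32)
P=unproj('top',cv2.boxPoints(cv2.minAreaRect(pts)),6);print('mat',P.mean(0),P)
q=(np.array([[51,95],[720,62],[741,407],[65,440]])/5.9)+[270-.4,190-.4]
D=unproj('top',q,10);e=np.roll(D,-1,0)-D;print('dock',D.mean(0),np.linalg.norm(e,axis=1),np.degrees(np.arctan2(e[:,1],e[:,0])))
tg=unproj('top',np.array([[610,236]])/5.9+[269.6,189.6],32);print('tongue',tg)
E
```

```text
lock [[ 552.77644674 -182.98861963   58.        ]] [30.20328832 26.18174631 30.15349917 26.17455113] [385.47827053 229.41267109]
sceneRed [201.04173088 247.51947117] [[ 432.14398764 -396.04805626   60.        ]
 [ 462.55195553 -378.44182137   60.        ]
 [ 497.57172172 -416.68865655   60.        ]
 [ 468.30363064 -433.76225365   60.        ]] [[200.61390318 248.16229926]]
[[43 32 22 22 18 14 13 12 12 12 12 10  9  9  9  9]
 [31 27 22 22 18 14 13 12 12 12 12 10  9  9  9  9]
 [31 27 22 22 18 14 13 12 12 12 12 10  9  9  9  9]
 [30 27 22 22 18 14 14 14 12 12 12 10  9  9  9  9]
 [30 27 22 22 22 22 22 23 20 15 12 10  9  9  9  9]
 [30 27 27 27 27 27 38 44 42 36 28 17  9  9  9  9]
 [30 30 30 32 38 49 58 62 62 60 53 38 21 12 12 12]
 [28 28 30 46 57 59 60 64 67 68 65 52 29 14 12 11]
 [18 18 39 59 66 65 65 65 65 65 64 51 29 14 12 11]
 [14 15 34 55 65 65 61 61 61 61 54 41 23 12 12 11]
 [10 11 21 39 51 56 57 57 57 51 41 28 15 12 12 11]
 [10 10 13 22 28 34 39 40 38 32 24 16 12 12 12 11]
 [10 10 10 11 14 18 20 20 19 16 12 11 11 11 11 11]
 [10 10 10 11 11 11 11 11 11 11 11 11 11 11 11 11]
 [10 10 1
[... 724 characters left out ...]
 [112 116 116 114 108  91  64  76 108 116 114 118 125]
 [111 121 117 113 109  92  78  87 109 113 113 119 118]
 [ 95 119 120 115 112 107 102 102 108 110 113 120 113]
 [ 79 108 118 116 116 116 114 109 110 111 108 115 112]
 [ 71  80 100 110 118 120 120 119 116 111 106 108 112]]
mat [513.90067201 276.8331262    6.        ] [[632.72879124 414.72063358   6.        ]
 [637.52261613 147.82748682   6.        ]
 [395.36727643 140.83400078   6.        ]
 [389.98400423 403.95038364   6.        ]]
dock [548.01835848 -74.96724034  10.        ] [265.93342865 136.39057855 266.53328161 136.03142144] [ -87.85519342 -177.76111324   92.06752777    1.98658185]
tongue [[ 552.67362088 -157.88535584   32.        ]]
```

```bash
cat >> h.py <<'E'
from scipy.spatial.transform import Rotation as R_
def delta(xyz,yaw):
    """yaw: desired world angle (deg) of tool x. delta in tool frame, tool assumed vertical"""
    o=get_obs();R=R_.from_rotvec(o['orientation']).as_matrix()
    d=R.T@(np.array(xyz)-o['ee_pos']);cur=np.degrees(np.arctan2(R[1,0],R[0,0]))
    roll=-np.radians((yaw-cur+180)%360-180)
    print('t',o['t'],'pos',o['ee_pos'].round(1),'yaw',cur.round(2),'tilt',np.degrees(np.arccos(-R[2,2])).round(2),'q',o['qpos'].round(2),'w',round(o['width'],1),'F',o['ft_force'].round(1))
    print('delta m',(d/1000).round(4),'roll',roll.round(4))
E
python3 -c "
from h import *
delta([468,-409.7,120],20.6)"
```

```text
t 1.1 pos [ 272.3 -562.5  236.7] yaw 25.83 tilt 0.0 q [-1.14  0.42  1.63 -0.    1.09 -0.02] w 87.9 F [ 0.  -0.3  0.4]
delta m [ 0.2427 -0.0523  0.1167] roll 0.0913
```

>>> {"name": "move_arm", "arguments": {
  "deltas": [
    [130,0.035,-0.007,0.017,0.018],
    [130,0.07,-0.015,0.034,0.036],
    [130,0.105,-0.022,0.05,0.055],
    [130,0.14,-0.03,0.067,0.075],
    [130,0.175,-0.037,0.084,0.091]
  ]
}}

```text
t: 1.52
ee_pos: [414.7, -452.0, 152.1]
orientation: [3.091, 0.56, 0.0]
ft_force: [0.9, -0.3, -0.7]
width: 57.9
```

```bash
python3 -c "
from h import *
delta([468,-409.7,120],20.6)"
```

```text
t 1.5167 pos [ 414.7 -452.   152.1] yaw 20.53 tilt 0.03 q [-0.85  0.51  1.71  0.    0.92  0.36] w 57.9 F [ 0.9 -0.3 -0.7]
delta m [ 0.0647 -0.0209  0.0321] roll -0.0013
```

>>> {"name": "move_arm", "arguments": {
  "deltas": [
    [150,0.033,-0.01,0.016,0],
    [150,0.065,-0.021,0.032,0],
    [150,0.065,-0.021,0.032,0]
  ]
}}

```text
t: 1.77
ee_pos: [469.7, -405.8, 117.6]
orientation: [-3.086, -0.568, 0.002]
ft_force: [-0.4, 1.0, 0.7]
width: 38.6
```

```bash
python3 -c "
from h import *
delta([468,-409.7,60],20.6)"
```

```text
t 1.7667 pos [ 469.7 -405.8  117.6] yaw 20.85 tilt 0.24 q [-0.73  0.57  1.71  0.    0.87  0.47] w 38.6 F [-0.4  1.   0.7]
delta m [-0.0029  0.0033  0.0576] roll 0.0044
```

>>> {"name": "move_arm", "arguments": {
  "deltas": [
    [150,-0.003,0.003,0.02,0],
    [150,-0.003,0.003,0.04,0],
    [150,-0.003,0.003,0.04,0],
    [150,-0.003,0.003,0.04,0]
  ]
}}

```text
t: 2.1
ee_pos: [464.6, -414.1, 80.1]
orientation: [-3.089, -0.561, 0.002]
ft_force: [0.2, 0.1, 0.4]
width: 36.4
```

```bash
python3 -c "
from h import *
delta([468,-409.7,60],20.6);snap('scene','s1');snap('top','t1')
s=cv2.imread('pics/s1.png');cv2.imwrite('pics/s1c.png',cv2.resize(s[170:290,140:270],None,fx=5,fy=5,interpolation=cv2.INTER_CUBIC))"
```

```text
t 2.1 pos [ 464.6 -414.1   80.1] yaw 20.6 tilt 0.13 q [-0.75  0.62  1.72 -0.    0.8   0.46] w 36.4 F [0.2 0.1 0.4]
delta m [ 0.0047 -0.0029  0.0201] roll 0.0
```

View pics/s1c.png

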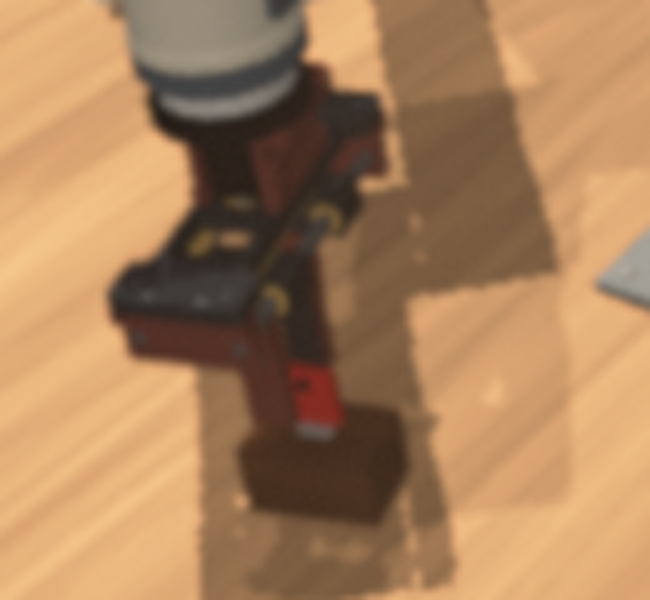

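The fingers straddle the key head at crop (318,395), nicely around it. I'll read the settled pose again.

```bash
python3 -c "
from h import *
delta([468,-409.7,60],20.6)"
```

```text
t 2.2 pos [ 465.6 -415.    81.7] yaw 20.59 tilt 0.07 q [-0.75  0.62  1.72 -0.    0.8   0.46] w 36.2 F [-0.4 -0.2  0.7]
delta m [ 0.0041 -0.0042  0.0217] roll -0.0003
```

```bash
cat >> h.py <<'E'
import json
def apply(last):  # last row of the executed call [x,y,z,roll]; updates commanded pose
    x,y,z,yaw=json.load(open('cmd.json'));a=np.radians(yaw)
    x+=1000*(last[0]*np.cos(a)+last[1]*np.sin(a));y+=1000*(last[0]*np.sin(a)-last[1]*np.cos(a));z-=1000*last[2];yaw-=np.degrees(last[3])
    json.dump([x,y,z,yaw],open('cmd.json','w'))
def goto(xyz,yaw):
    x,y,z,w=json.load(open('cmd.json'));a=np.radians(w);o=get_obs()
    R=R_.from_rotvec(o['orientation']).as_matrix()
    print('t',round(o['t'],2),'cmd',np.round([x,y,z,w],2),'meas',o['ee_pos'].round(1),np.degrees(np.arctan2(R[1,0],R[0,0])).round(1),'w',round(o['width'],1),'F',o['ft_force'].round(1),'M',o['moment'].round(2),'q',o['qpos'].round(2))
    dx,dy=xyz[0]-x,xyz[1]-y
    print('delta',np.round([(dx*np.cos(a)+dy*np.sin(a))/1e3,(dx*np.sin(a)-dy*np.cos(a))/1e3,(z-xyz[2])/1e3,-np.radians((yaw-w+180)%360-180)],4))
json
E
python3 -c "
from h import *
json.dump([272.318,-562.537,236.675,25.83],open('cmd.json','w'))
apply([.175,-.037,.084,.091]);apply([.065,-.021,.032,0]);apply([-.003,.003,.04,0])
goto([468,-409.7,60],20.6)"
```

```text
t 2.2 cmd [ 465.4  -414.31   80.68   20.62] meas [ 465.6 -415.    81.7] 20.6 w 36.2 F [-0.4 -0.2  0.7] M [ 0.04  0.   -0.  ] q [-0.75  0.62  1.72 -0.    0.8   0.46]
delta [ 0.0041 -0.0034  0.0207  0.0003]
```

>>> {"name": "move_arm", "arguments": {
  "deltas": [
    [150,0.004,-0.0035,0.01,0],
    [150,0.004,-0.0035,0.0205,0],
    [150,0.004,-0.0035,0.0205,0],
    [200,0.004,-0.0035,0.0205,0],
    [255,0.004,-0.0035,0.0205,0]
  ]
}}

```text
t: 2.62
ee_pos: [467.9, -409.6, 60.1]
orientation: [-3.091, -0.562, 0.0]
ft_force: [0.4, -0.4, -0.1]
width: 26.1
```

>>> {"name": "move_arm", "arguments": {
  "deltas": [
    [255,0,0,0,0],
    [255,0,0,0,0],
    [255,0,0,0,0]
  ]
}}

```text
t: 2.87
ee_pos: [468.1, -409.8, 60.5]
orientation: [3.09, 0.562, 0.001]
ft_force: [0.1, -0.4, 0.1]
width: 9.9
```

```bash
python3 -c "
from h import *
apply([.004,-.0035,.0205,0])
goto([468,-409.7,60],20.6)"
```

```text
t 2.87 cmd [ 467.92 -409.62   60.18   20.62] meas [ 468.1 -409.8   60.5] 20.6 w 9.9 F [ 0.1 -0.4  0.1] M [ 0.   -0.02  0.03] q [-0.74  0.65  1.72 -0.    0.76  0.47]
delta [0.0001 0.0001 0.0002 0.0003]
```

Gripped at 9.9 mm with almost no force. Lifting.

>>> {"name": "move_arm", "arguments": {
  "deltas": [
    [255,0,0,-0.01,0],
    [255,0,0,-0.025,0],
    [255,0,0,-0.045,0],
    [255,0,0,-0.06,0],
    [255,0,0,-0.06,0]
  ]
}}

```text
t: 3.28
ee_pos: [469.6, -411.1, 124.0]
orientation: [3.086, 0.561, 0.006]
ft_force: [0.8, -0.6, 0.4]
width: 10.0
```

```bash
python3 -c "
from h import *
apply([0,0,-.06,0])
goto([553.1,-182.3,120],1.7)"
```

```text
t 3.28 cmd [ 467.92 -409.62  120.18   20.62] meas [ 469.6 -411.1  124. ] 20.6 w 10.0 F [ 0.8 -0.6  0.4] M [-0.04 -0.04  0.01] q [-0.74  0.56  1.7   0.    0.87  0.47]
delta [ 1.598e-01 -1.828e-01  2.000e-04  3.301e-01]
```

>>> {"name": "move_arm", "arguments": {
  "deltas": [
    [255,0.02,-0.023,0,0.04],
    [255,0.045,-0.051,0,0.1],
    [255,0.07,-0.08,0,0.17],
    [255,0.095,-0.108,0,0.24],
    [255,0.12,-0.137,0,0.29]
  ]
}}

```text
t: 3.7
ee_pos: [532.0, -237.6, 119.9]
orientation: [-3.14, -0.103, 0.0]
ft_force: [0.7, -0.8, -0.3]
width: 10.0
```

```bash
python3 -c "
from h import *
apply([.12,-.137,0,.29])
goto([553.1,-182.3,120],1.7)"
```

```text
t 3.7 cmd [ 531.99 -239.14  120.18    4.  ] meas [ 532.  -237.6  119.9] 3.8 w 10.0 F [ 0.7 -0.8 -0.3] M [ 0.07  0.01 -0.06] q [-0.44  0.52  1.8  -0.    0.83  1.06]
delta [ 0.025  -0.0552  0.0002  0.0401]
```

>>> {"name": "move_arm", "arguments": {
  "deltas": [
    [255,0.01,-0.022,0,0.02],
    [255,0.018,-0.04,0,0.04],
    [255,0.025,-0.055,0,0.04],
    [255,0.025,-0.055,0,0.04],
    [255,0.025,-0.055,0,0.04]
  ]
}}

```text
t: 4.12
ee_pos: [553.1, -181.9, 119.9]
orientation: [3.141, 0.05, -0.001]
ft_force: [0.6, -0.4, -0.5]
width: 10.2
```

```bash
python3 -c "
from h import *
apply([.025,-.055,0,.04])
goto([553.1,-182.3,92],1.7)
snap('scene','s2');snap('top','t2')
goto([553.1,-182.3,92],1.7)
s=cv2.imread('pics/s2.png');cv2.imwrite('pics/s2c.png',cv2.resize(s[130:250,230:350],None,fx=5,fy=5,interpolation=cv2.INTER_CUBIC))
s=cv2.imread('pics/t2.png');cv2.imwrite('pics/t2c.png',cv2.resize(s[180:280,330:440],None,fx=6,fy=6,interpolation=cv2.INTER_CUBIC))"
```

```text
t 4.12 cmd [ 553.1  -182.53  120.18    1.71] meas [ 553.1 -181.9  119.9] 1.8 w 10.2 F [ 0.6 -0.4 -0.5] M [0.03 0.02 0.03] q [-0.34  0.52  1.8  -0.    0.83  1.2 ]
delta [ 0.     -0.0002  0.0282  0.0001]
t 4.22 cmd [ 553.1  -182.53  120.18    1.71] meas [ 552.8 -183.1  120. ] 1.7 w 9.9 F [ 0.5 -0.1  0.4] M [ 0.05  0.   -0.01] q [-0.34  0.52  1.8  -0.    0.83  1.2 ]
delta [ 0.     -0.0002  0.0282  0.0001]
```

View pics/s2c.png

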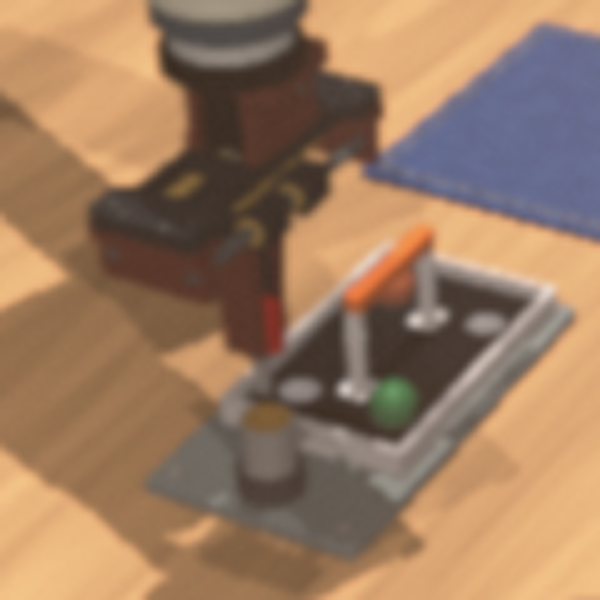

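View pics/t2c.png

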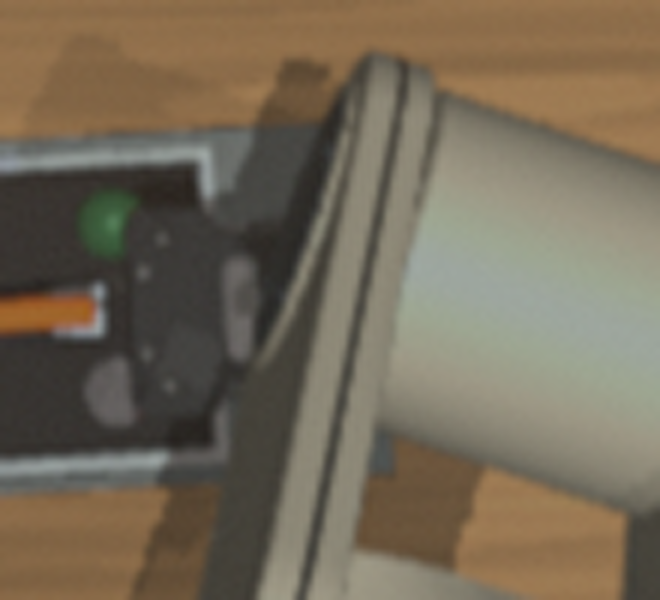

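The key's red edge shows at crop (272,322) beside the finger, above the lock cap at crop (270,418). The top view is blocked by the forearm. I'll check the lock against the scene camera.

Run:
```python
from h import *
s=cv2.imread('pics/s0.png').astype(float)
ys=cv2.morphologyEx(np.minimum(s[...,2],s[...,1])-s[...,0],cv2.MORPH_CLOSE,np.ones((3,3)))
m=np.zeros_like(ys);m[208:220,276:290]=ys[208:220,276:290]
c,b=rect(m,274,206,292,222,38);print('scene disc',c,unproj('scene',[c],58),proj('scene',[[553.1,-182.4,58],[563.1,-182.4,58],[553.1,-172.4,58]]))
c,b=rect(red(s),185,235,215,262,60);k,kb=c,b
# model-projected head centroid: mean of silhouette hull of head box
def sil(n,cx,cy,z0,a):
    a=np.radians(a);P=[[cx+x*np.cos(a)-y*np.sin(a),cy+x*np.sin(a)+y*np.cos(a),z] for x in(-15,15) for y in(-5,5) for z in(z0+6,z0+39)]
    h=cv2.convexHull(proj(n,P).astype(np.float32));M=cv2.moments(h);return M['m10']/M['m00'],M['m01']/M['m00']
print('scene red',k,'model',sil('scene',468,-409.7,40,20.6))
print(proj('scene',[[478,-409.7,60],[468,-399.7,60]])-proj('scene',[[468,-409.7,60]]))
```

```text
scene disc [282.92992306 212.9982419 ] [[ 556.57836762 -181.75834242   58.        ]] [[281.74845034 212.75036695]
 [284.76106098 213.81054466]
 [283.86052763 210.89261679]]
scene red [201.04173088 247.51947117] model (200.56980182337145, 247.96068282497018)
[[ 2.97779439  1.31353018]
 [ 2.76438981 -2.23765382]]
```

>>> {"name": "move_arm", "arguments": {
  "deltas": [
    [255,0,0,0.008,0],
    [255,0,0,0.015,0],
    [255,0,0,0.018,0],
    [255,0,0,0.02,0],
    [255,0,0,0.022,0]
  ]
}}

```text
t: 4.63
ee_pos: [553.5, -183.4, 100.5]
orientation: [3.141, 0.045, 0.001]
ft_force: [-7.7, 3.9, 39.1]
width: 9.8
```

```bash
python3 -c "
from h import *
apply([0,0,.022,0])
goto([553.1,-182.3,78],1.7)
s=snap('scene','s3');cv2.imwrite('pics/s3c.png',cv2.resize(s[150:240,240:330],None,fx=6,fy=6,interpolation=cv2.INTER_CUBIC))
goto([553.1,-182.3,78],1.7)
print(proj('scene',[[553.1,-182.4,58],[553.1,-182.4,78]]))
"
```

```text
t 4.63 cmd [ 553.1  -182.53   98.18    1.71] meas [ 553.5 -183.4  100.5] 1.7 w 9.8 F [-7.7  3.9 39.1] M [ 0.83  1.65 -0.01] q [-0.34  0.55  1.8  -0.    0.79  1.2 ]
delta [ 0.     -0.0002  0.0202  0.0001]
t 4.68 cmd [ 553.1  -182.53   98.18    1.71] meas [ 553.6 -183.4  100.5] 1.7 w 9.8 F [-6.9  1.8 27. ] M [0.41 1.37 0.02] q [-0.34  0.55  1.81 -0.    0.79  1.2 ]
delta [ 0.     -0.0002  0.0202  0.0001]
[[281.74845034 212.75036695]
 [281.2329355  206.72049208]]
```

View pics/s3c.png

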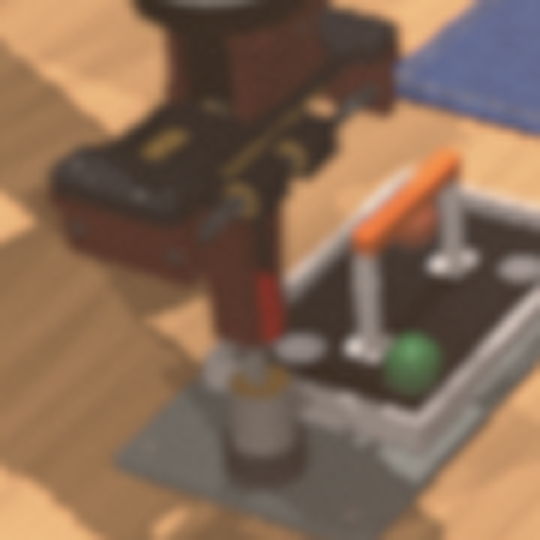

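```bash
python3 -c "
import cv2
s=cv2.imread('pics/s3.png');cv2.imwrite('pics/s3d.png',cv2.resize(s[195:235,262:312],None,fx=15,fy=15,interpolation=cv2.INTER_CUBIC))
s=cv2.imread('pics/s0.png');cv2.imwrite('pics/s0d.png',cv2.resize(s[195:235,262:312],None,fx=15,fy=15,interpolation=cv2.INTER_CUBIC))"
```

```text
(no output)
```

View pics/s3d.png

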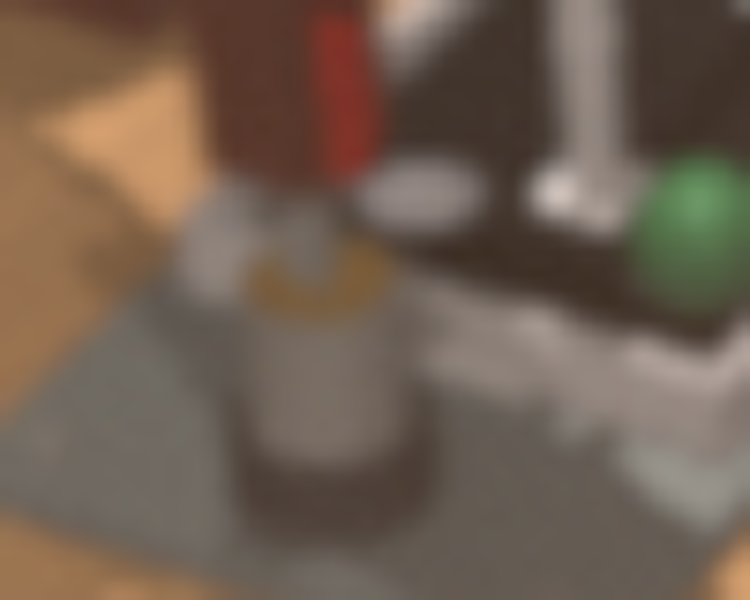

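View pics/s0d.png

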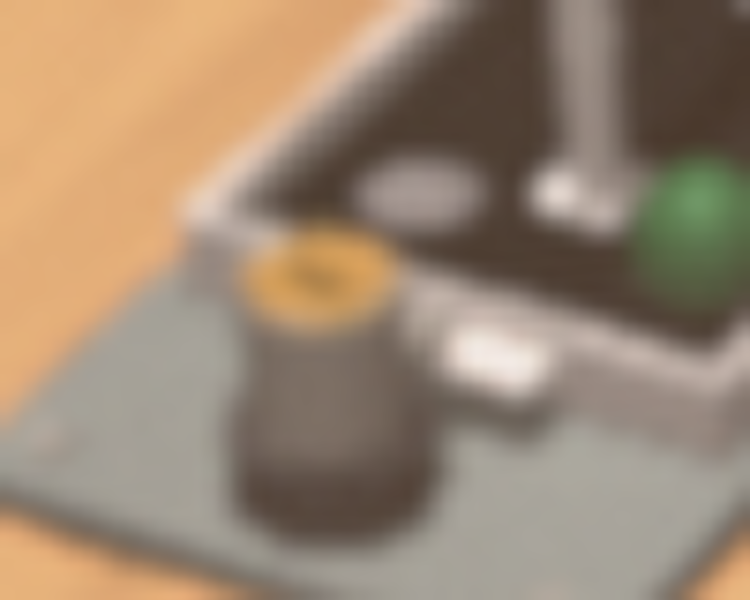

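The blade foot appears about (-0.8, -0.1) px from the slot centre, which puts the key about 2 mm short in x and 0.6 mm in y. I'll lift, shift and try again gently.

>>> {"name": "move_arm", "arguments": {
  "deltas": [
    [255,0,0,-0.006,0],
    [255,0.002,-0.0006,-0.006,0],
    [255,0.002,-0.0006,-0.003,0],
    [255,0.002,-0.0006,-0.001,0],
    [255,0.002,-0.0006,0,0]
  ]
}}

```text
t: 5.1
ee_pos: [555.1, -181.8, 97.6]
orientation: [-3.141, -0.046, 0.0]
ft_force: [-1.6, 3.2, 13.2]
width: 10.0
```

```bash
python3 -c "
from h import *
apply([.002,-.0006,0,0])
goto([555,-182,78],1.7)
s=snap('scene','s4');cv2.imwrite('pics/s4d.png',cv2.resize(s[195:235,262:312],None,fx=15,fy=15,interpolation=cv2.INTER_CUBIC))
goto([555,-182,78],1.7)
"
```

```text
t 5.1 cmd [ 555.08 -181.88   98.18    1.71] meas [ 555.1 -181.8   97.6] 1.7 w 10.0 F [-1.6  3.2 13.2] M [0.58 0.33 0.02] q [-0.34  0.55  1.8   0.    0.78  1.2 ]
delta [-0.0001  0.0001  0.0202  0.0001]
t 5.15 cmd [ 555.08 -181.88   98.18    1.71] meas [ 555.1 -181.7   97.7] 1.7 w 10.0 F [-0.4  1.7  6.7] M [0.47 0.13 0.03] q [-0.34  0.55  1.8   0.    0.79  1.2 ]
delta [-0.0001  0.0001  0.0202  0.0001]
```

View pics/s4d.png

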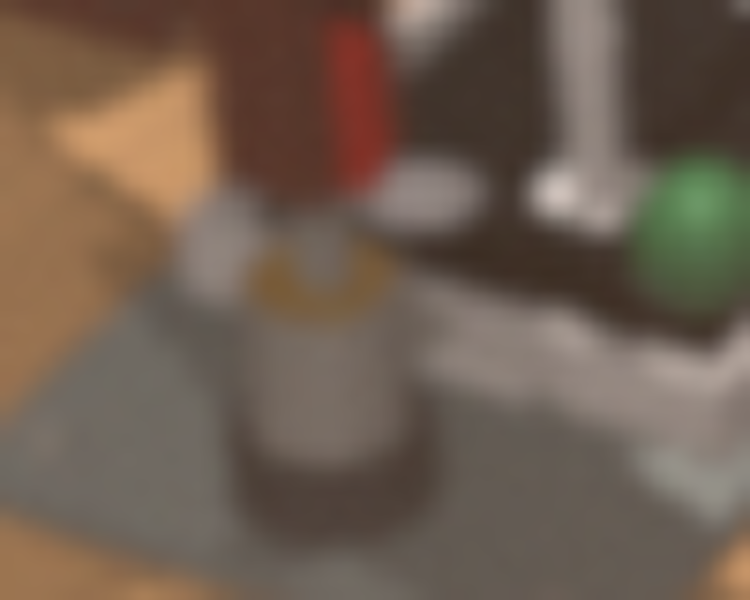

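The blade now stands in the middle of the cap at crop (322,270), and it is deeper with less force. I'll continue slowly with slightly more y.

>>> {"name": "move_arm", "arguments": {
  "deltas": [
    [255,0,-0.0004,0,0],
    [255,0,-0.0005,0.002,0],
    [255,0,-0.0005,0.003,0],
    [255,0,-0.0005,0.004,0]
  ]
}}

```text
t: 5.48
ee_pos: [554.1, -180.9, 93.2]
orientation: [-3.14, -0.047, 0.003]
ft_force: [-1.8, 1.3, 0.1]
width: 9.9
```

```bash
python3 -c "
from h import *
apply([0,-.0005,.004,0])
goto([555,-182,78],1.7)
"
```

```text
t 5.48 cmd [ 555.06 -181.38   94.18    1.71] meas [ 554.1 -180.9   93.2] 1.7 w 9.9 F [-1.8  1.3  0.1] M [0.35 0.34 0.01] q [-0.34  0.56  1.81  0.    0.78  1.2 ]
delta [-0.0001  0.0006  0.0162  0.0001]
```

>>> {"name": "move_arm", "arguments": {
  "deltas": [
    [255,-0.0005,-0.0003,0.003,0],
    [255,-0.0005,-0.0003,0.006,0],
    [255,-0.0005,-0.0003,0.009,0],
    [255,-0.0005,-0.0003,0.009,0]
  ]
}}

```text
t: 5.82
ee_pos: [553.8, -180.9, 84.0]
orientation: [-3.141, -0.047, 0.003]
ft_force: [-2.0, 1.5, -2.8]
width: 9.8
```

```bash
python3 -c "
from h import *
apply([-.0005,-.0003,.009,0])
goto([555,-182,78],1.7)
"
```

```text
t 5.82 cmd [ 554.55 -181.09   85.18    1.71] meas [ 553.8 -180.9   84. ] 1.7 w 9.8 F [-2.   1.5 -2.8] M [ 0.23  0.31 -0.  ] q [-0.34  0.57  1.81 -0.    0.76  1.2 ]
delta [0.0004 0.0009 0.0072 0.0001]
```

>>> {"name": "move_arm", "arguments": {
  "deltas": [
    [255,-0.0005,-0.0002,0.003,0],
    [255,-0.0005,-0.0002,0.006,0],
    [255,-0.0005,-0.0002,0.008,0],
    [255,-0.0005,-0.0002,0.0095,0],
    [255,-0.0005,-0.0002,0.0095,0]
  ]
}}

```text
t: 6.23
ee_pos: [553.9, -180.9, 77.8]
orientation: [-3.141, -0.047, 0.001]
ft_force: [-11.1, 3.5, 25.1]
width: 10.3
```

```bash
python3 -c "
from h import *
apply([-.0005,-.0002,.0095,0])
goto([555,-182,78],1.7)
"
```

```text
t 6.23 cmd [ 554.05 -180.91   75.68    1.71] meas [ 553.9 -180.9   77.8] 1.7 w 10.3 F [-11.1   3.5  25.1] M [0.75 1.92 0.01] q [-0.34  0.58  1.81 -0.    0.75  1.2 ]
delta [ 0.0009  0.0011 -0.0023  0.0001]
```

Seated: TCP 77.8 against 78 expected, with 25 N of push. Wrist range forbids the quarter turn from here (q6 1.2 + 1.57 > 2.54). I'll regrip the key half a turn round.

>>> {"name": "move_arm", "arguments": {
  "deltas": [
    [150,0,0,-0.002,0],
    [150,0,0,-0.002,0],
    [150,0,0,-0.002,0],
    [150,0,0,-0.022,0],
    [150,0,0,-0.047,0]
  ]
}}

```text
t: 6.65
ee_pos: [552.8, -180.5, 120.9]
orientation: [-3.14, -0.047, 0.006]
ft_force: [1.2, 0.1, -0.2]
width: 36.0
```

```bash
python3 -c "
from h import *
apply([0,0,-.047,0])
goto([554,-181,78],181.7)
s=snap('scene','s5');cv2.imwrite('pics/s5d.png',cv2.resize(s[170:240,250:330],None,fx=8,fy=8,interpolation=cv2.INTER_CUBIC))
"
```

```text
t 6.65 cmd [ 554.05 -180.91  122.68    1.71] meas [ 552.8 -180.5  120.9] 1.7 w 36.0 F [ 1.2  0.1 -0.2] M [ 0.02  0.02 -0.01] q [-0.34  0.52  1.8  -0.    0.83  1.2 ]
delta [-0.0000e+00  1.0000e-04  4.4700e-02 -3.1414e+00]
```

View pics/s5d.png

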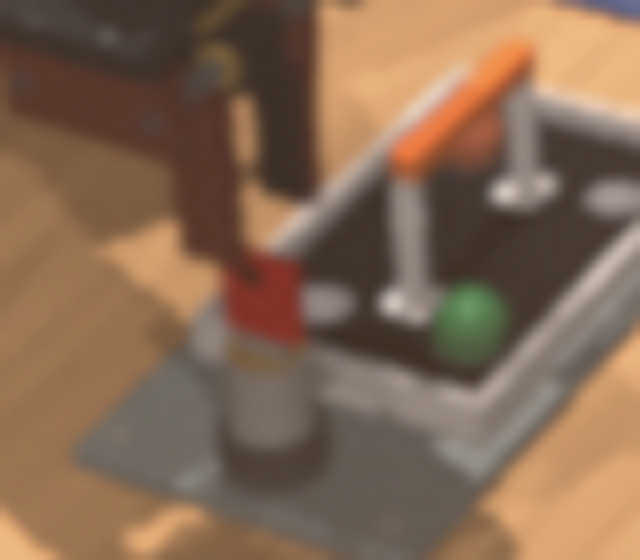

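The key stands seated in the lock at crop (262,300), with its shoulder on the cap. Now the half turn, in five calls.

>>> {"name": "move_arm", "arguments": {
  "deltas": [
    [150,0,0,0,-0.124],
    [150,0,0,0,-0.248],
    [150,0,0,0,-0.372],
    [150,0,0,0,-0.496],
    [150,0,0,0,-0.62]
  ]
}}

```text
t: 7.12
ee_pos: [554.4, -181.1, 122.3]
orientation: [2.974, 1.012, 0.001]
ft_force: [0.3, 0.1, -0.6]
width: 36.3
```

>>> {"name": "move_arm", "arguments": {
  "deltas": [
    [150,0,0,0,-0.124],
    [150,0,0,0,-0.248],
    [150,0,0,0,-0.372],
    [150,0,0,0,-0.496],
    [150,0,0,0,-0.62]
  ]
}}

```text
t: 7.53
ee_pos: [554.4, -181.1, 122.2]
orientation: [2.523, 1.871, 0.0]
ft_force: [-0.4, -0.3, 0.1]
width: 35.6
```

>>> {"name": "move_arm", "arguments": {
  "deltas": [
    [150,0,0,0,-0.124],
    [150,0,0,0,-0.248],
    [150,0,0,0,-0.372],
    [150,0,0,0,-0.496],
    [150,0,0,0,-0.62]
  ]
}}

```text
t: 7.95
ee_pos: [554.4, -181.0, 122.2]
orientation: [1.832, 2.551, 0.0]
ft_force: [0.2, -0.3, -0.2]
width: 36.2
```

>>> {"name": "move_arm", "arguments": {
  "deltas": [
    [150,0,0,0,-0.124],
    [150,0,0,0,-0.248],
    [150,0,0,0,-0.372],
    [150,0,0,0,-0.496],
    [150,0,0,0,-0.62]
  ]
}}

```text
t: 8.37
ee_pos: [554.4, -181.0, 122.2]
orientation: [0.967, 2.989, -0.0]
ft_force: [0.0, -0.5, -0.4]
width: 36.0
```

>>> {"name": "move_arm", "arguments": {
  "deltas": [
    [150,0,0,0,-0.124],
    [150,0,0,0,-0.248],
    [150,0,0,0,-0.372],
    [150,0,0,0,-0.496],
    [150,0,0,0,-0.62]
  ]
}}

```text
t: 8.78
ee_pos: [554.4, -181.0, 122.2]
orientation: [0.009, 3.141, -0.0]
ft_force: [0.4, -0.2, -0.2]
width: 36.2
```

```bash
python3 -c "
from h import *
for i in range(5): apply([0,0,0,-.62])
goto([553,-181,78],181.7)
"
```

```text
t 8.78 cmd [ 554.05 -180.91  122.68  179.33] meas [ 554.4 -181.   122.2] 179.7 w 36.2 F [ 0.4 -0.2 -0.2] M [ 0.05 -0.13  0.05] q [-0.34  0.52  1.8  -0.    0.83 -1.9 ]
delta [ 0.001  -0.0001  0.0447 -0.0414]
```

>>> {"name": "move_arm", "arguments": {
  "deltas": [
    [150,0.001,0,0.012,-0.036],
    [150,0.001,0,0.026,-0.036],
    [150,0.001,0,0.038,-0.036],
    [150,0.001,0,0.044,-0.036],
    [150,0.001,0,0.044,-0.036]
  ]
}}

```text
t: 9.2
ee_pos: [552.2, -180.6, 76.9]
orientation: [0.038, -3.139, -0.001]
ft_force: [-0.7, 0.1, 0.1]
width: 36.3
```

>>> {"name": "move_arm", "arguments": {
  "deltas": [
    [200,0,0,0,0],
    [255,0,0,0,0],
    [255,0,0,0,0],
    [255,0,0,0,0],
    [255,0,0,0,0]
  ]
}}

```text
t: 9.62
ee_pos: [553.5, -180.9, 79.3]
orientation: [-0.038, 3.14, -0.0]
ft_force: [0.4, 0.6, 0.4]
width: 10.1
```

```bash
python3 -c "
from h import *
apply([.001,0,.044,-.036])
goto([553,-181,78],181.7)
"
```

```text
t 9.62 cmd [ 553.05 -180.89   78.68  181.39] meas [ 553.5 -180.9   79.3] -178.6 w 10.1 F [0.4 0.6 0.4] M [ 0.18 -0.15 -0.05] q [-0.34  0.58  1.81  0.    0.75 -1.93]
delta [ 0.     -0.0001  0.0007 -0.0054]
```

>>> {"name": "move_arm", "arguments": {
  "deltas": [
    [255,0,0,0.001,0.07],
    [255,0,0,0.001,0.15],
    [255,0,0,0.001,0.24],
    [255,0,0,0.001,0.32],
    [255,0,0,0.001,0.4]
  ]
}}

```text
t: 10.03
ee_pos: [553.4, -180.6, 79.1]
orientation: [0.593, 3.084, 0.001]
ft_force: [-3.0, 3.5, 11.2]
width: 10.0
```

```bash
python3 -c "
from h import *
apply([0,0,.001,.4])
goto([553,-181,78],90)
"
```

```text
t 10.03 cmd [ 553.05 -180.89   77.68  158.47] meas [ 553.4 -180.6   79.1] 158.2 w 10.0 F [-3.   3.5 11.2] M [0.69 0.31 0.07] q [-0.34  0.58  1.81  0.    0.75 -1.53]
delta [ 0.000e+00 -1.000e-04 -3.000e-04  1.195e+00]
```

>>> {"name": "move_arm", "arguments": {
  "deltas": [
    [255,0,0,0,0.09],
    [255,0,0,0,0.18],
    [255,0,0,0,0.27],
    [255,0,0,0,0.36],
    [255,0,0,0,0.45]
  ]
}}

```text
t: 10.45
ee_pos: [553.5, -180.3, 79.1]
orientation: [1.267, 2.874, 0.002]
ft_force: [-1.5, 6.4, 11.4]
width: 9.7
```

>>> {"name": "move_arm", "arguments": {
  "deltas": [
    [255,0,0,0,0.09],
    [255,0,0,0,0.18],
    [255,0,0,0,0.27],
    [255,0,0,0,0.36],
    [255,0,0,0,0.45]
  ]
}}

```text
t: 10.87
ee_pos: [553.8, -180.1, 79.1]
orientation: [1.876, 2.519, 0.003]
ft_force: [-1.4, 5.9, 10.2]
width: 9.6
```

```bash
python3 -c "
from h import *
apply([0,0,0,.45]);apply([0,0,0,.45])
goto([553,-181,78],90)
"
```

```text
t 10.87 cmd [ 553.05 -180.89   77.68  106.9 ] meas [ 553.8 -180.1   79.1] 106.6 w 9.6 F [-1.4  5.9 10.2] M [1.17 0.04 0.09] q [-0.34  0.58  1.81  0.    0.75 -0.63]
delta [-1.00e-04 -1.00e-04 -3.00e-04  2.95e-01]
```

Next, on to the stop in small steps, watching the moment about z.

>>> {"name": "move_arm", "arguments": {
  "deltas": [
    [255,0,0,0,0.08],
    [255,0,0,0,0.16],
    [255,0,0,0,0.24],
    [255,0,0,0,0.3],
    [255,0,0,0,0.3]
  ]
}}

```text
t: 11.28
ee_pos: [553.9, -180.1, 79.1]
orientation: [2.23, 2.211, 0.003]
ft_force: [-0.7, 6.2, 10.3]
width: 9.5
```

```bash
python3 -c "
from h import *
apply([0,0,0,.3])
goto([553,-181,78],84)
s=snap('scene','s6');cv2.imwrite('pics/s6d.png',cv2.resize(s[170:240,250:330],None,fx=8,fy=8,interpolation=cv2.INTER_CUBIC))
"
```

```text
t 11.28 cmd [ 553.05 -180.89   77.68   89.71] meas [ 553.9 -180.1   79.1] 89.5 w 9.5 F [-0.7  6.2 10.3] M [1.18 0.05 0.06] q [-0.34  0.58  1.81  0.    0.75 -0.33]
delta [-0.0001 -0.     -0.0003  0.0997]
```

View pics/s6d.png

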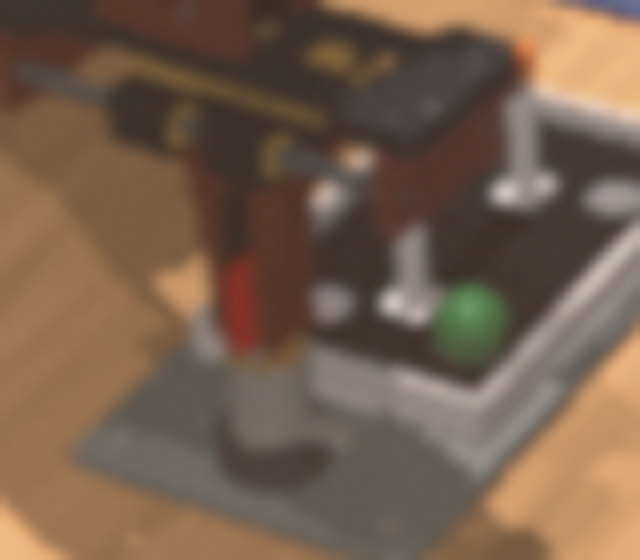

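The tongue is off the lug, which now shows bare at crop (350,385), but the tongue's end position isn't clear. I'll go on to the stop.

>>> {"name": "move_arm", "arguments": {
  "deltas": [
    [255,0,0,0,0.05],
    [255,0,0,0,0.09],
    [255,0,0,0,0.09]
  ]
}}

```text
t: 11.58
ee_pos: [553.9, -180.1, 79.1]
orientation: [2.326, 2.11, 0.003]
ft_force: [-0.8, 6.4, 9.5]
width: 10.0
```

```bash
python3 -c "
from h import *
apply([0,0,0,.09])
goto([553,-181,78],84)
"
```

```text
t 11.58 cmd [ 553.05 -180.89   77.68   84.56] meas [ 553.9 -180.1   79.1] 84.4 w 10.0 F [-0.8  6.4  9.5] M [1.22 0.03 0.04] q [-0.34  0.58  1.81  0.    0.75 -0.24]
delta [-0.0001 -0.     -0.0003  0.0097]
```

>>> {"name": "move_arm", "arguments": {
  "deltas": [
    [255,0,0,0,0.04],
    [255,0,0,0,0.08],
    [255,0,0,0,0.08]
  ]
}}

```text
t: 11.83
ee_pos: [554.0, -180.1, 79.2]
orientation: [2.409, 2.016, 0.003]
ft_force: [0.1, 6.0, 9.3]
width: 9.7
```

```bash
python3 -c "
from h import *
apply([0,0,0,.08])
goto([553,-181,78],84)
s=snap('scene','s7');cv2.imwrite('pics/s7d.png',cv2.resize(s[195:245,255:315],None,fx=12,fy=12,interpolation=cv2.INTER_CUBIC))
"
```

```text
t 11.83 cmd [ 553.05 -180.89   77.68   79.97] meas [ 554.  -180.1   79.2] 79.8 w 9.7 F [0.1 6.  9.3] M [1.29 0.   0.06] q [-0.34  0.58  1.81  0.    0.75 -0.16]
delta [-0.0001 -0.     -0.0003 -0.0703]
```

View pics/s7d.png

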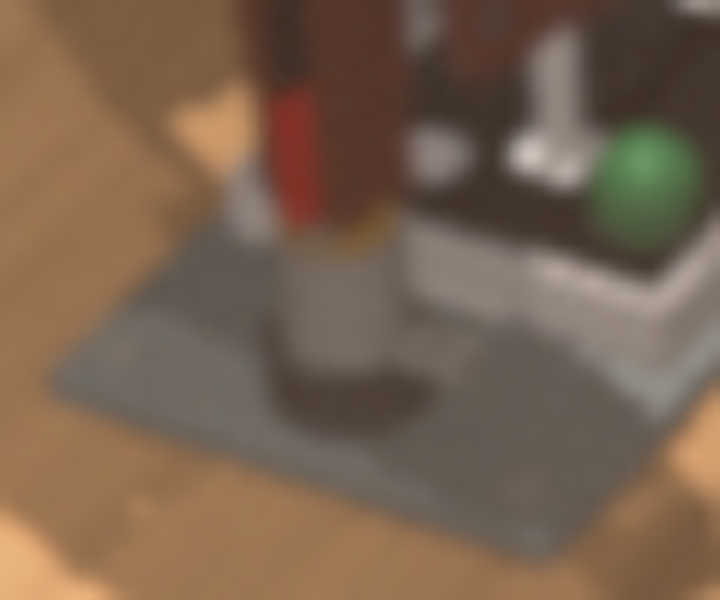

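It's unclear whether the tongue, a light patch near crop (440,355), is at its stop. I'll release and back up for a clear view.

>>> {"name": "move_arm", "arguments": {
  "deltas": [
    [150,0,0,0,0],
    [150,0,0,0,0],
    [150,0,0,0,0],
    [150,0,0,-0.02,0],
    [150,0,0,-0.055,0]
  ]
}}

```text
t: 12.3
ee_pos: [550.3, -180.1, 129.7]
orientation: [-2.402, -2.014, 0.006]
ft_force: [-0.3, -0.3, -0.1]
width: 35.6
```

```bash
python3 -c "
from h import *
apply([0,0,-.055,0])
s=snap('scene','s8');cv2.imwrite('pics/s8d.png',cv2.resize(s[195:245,255:315],None,fx=12,fy=12,interpolation=cv2.INTER_CUBIC))
s=snap('top','t8');cv2.imwrite('pics/t8d.png',cv2.resize(s[190:270,330:420],None,fx=8,fy=8,interpolation=cv2.INTER_CUBIC))
goto([553,-181,78],84)
"
```

```text
t 12.4 cmd [ 553.05 -180.89  132.68   79.97] meas [ 555.8 -182.   136.8] 80.0 w 36.1 F [-0.3 -0.7  1.3] M [-0.01 -0.09 -0.01] q [-0.34  0.49  1.79 -0.    0.85 -0.16]
delta [-0.0001 -0.      0.0547 -0.0703]
```

View pics/s8d.png

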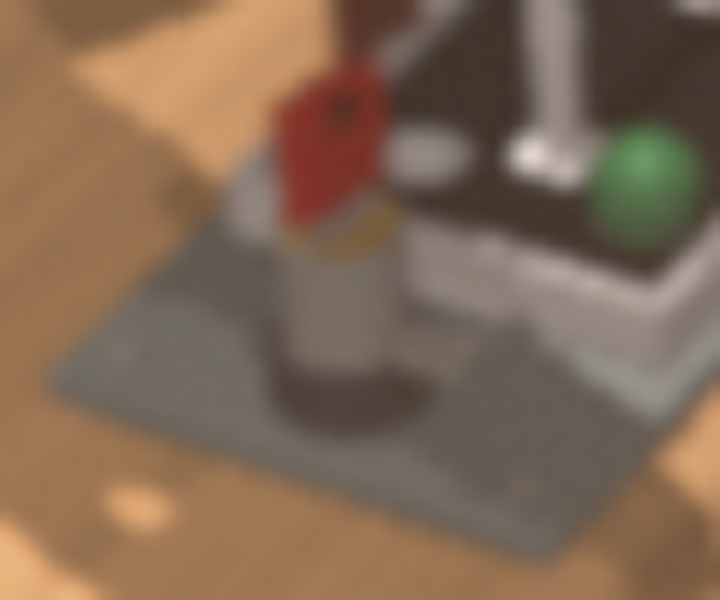

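View pics/t8d.png

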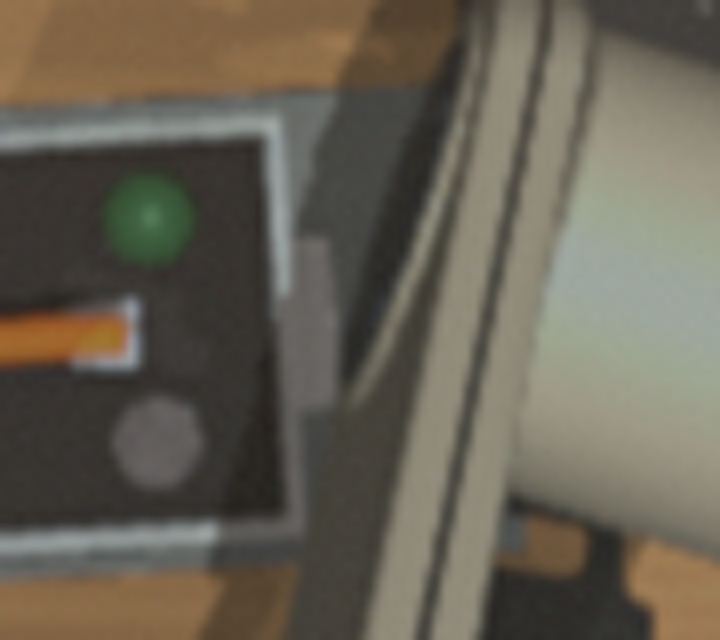

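Run:
```python
from h import *
s=cv2.imread('pics/s8.png')
im=cv2.resize(s[195:245,255:315],None,fx=12,fy=12,interpolation=cv2.INTER_CUBIC)
c0=np.array([553.1,-181.5])
off=np.array([1.2,.25])
for deg,col in ((90,(0,255,0)),(75,(255,255,0)),(60,(0,0,255))):
    a=np.radians(92.2-deg);d=np.array([np.cos(a),np.sin(a)]);n=np.array([-d[1],d[0]])
    P=[[*(c0+d*r+n*w),32] for r,w in((14,6),(33,6),(33,-6),(14,-6))]
    p=((proj('scene',P)+off-[255,195]+.5)*12).astype(int)
    cv2.polylines(im,[p],True,col,1)
cv2.imwrite('pics/s8e.png',im)
```

```text
(no output)
```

View pics/s8e.png

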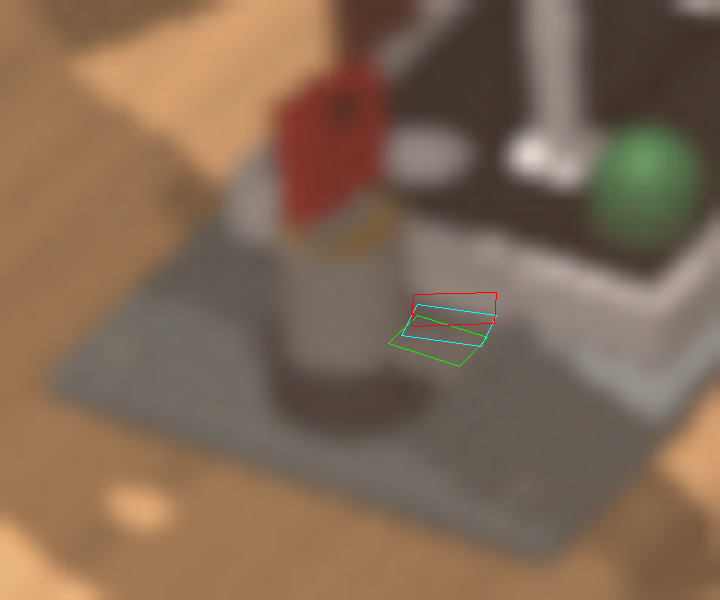

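The visible tongue patch matches the 90° outline, in green. The tray is free, so I'll go to the handle.

```bash
python3 -c "
from h import *
goto([548,-47.2,132.7],92.2)
"
```

```text
t 12.4 cmd [ 553.05 -180.89  132.68   79.97] meas [ 555.8 -182.   136.8] 80.0 w 36.1 F [-0.3 -0.7  1.3] M [-0.01 -0.09 -0.01] q [-0.34  0.49  1.79 -0.    0.85 -0.16]
delta [ 0.1308 -0.0282 -0.     -0.2134]
```

>>> {"name": "move_arm", "arguments": {
  "deltas": [
    [130,0.025,-0.005,0,-0.05],
    [130,0.06,-0.013,0,-0.1],
    [130,0.095,-0.02,0,-0.16],
    [130,0.12,-0.026,0,-0.2135],
    [130,0.131,-0.028,0,-0.2135]
  ]
}}

```text
t: 12.82
ee_pos: [547.4, -44.5, 132.1]
orientation: [-2.173, -2.267, 0.001]
ft_force: [-0.2, -0.1, 0.1]
width: 43.2
```

>>> {"name": "move_arm", "arguments": {
  "deltas": [
    [130,0,0,0,0],
    [130,0,0,0,0]
  ]
}}

```text
t: 12.98
ee_pos: [548.4, -47.2, 132.4]
orientation: [2.178, 2.264, -0.0]
ft_force: [-0.7, -0.2, 0.4]
width: 42.9
```

```bash
python3 -c "
from h import *
apply([.131,-.028,0,-.2135])
goto([548,-47.2,73],92.2)
s=snap('scene','s9');cv2.imwrite('pics/s9d.png',cv2.resize(s[150:250,240:350],None,fx=7,fy=6,interpolation=cv2.INTER_CUBIC))
s=snap('top','t9');cv2.imwrite('pics/t9d.png',cv2.resize(s[190:270,280:420],None,fx=5.5,fy=5.5,interpolation=cv2.INTER_CUBIC))
goto([548,-47.2,73],92.2)
"
```

```text
t 12.98 cmd [548.28 -47.02 132.68  92.21] meas [548.4 -47.2 132.4] 92.2 w 42.9 F [-0.7 -0.2  0.4] M [-0.09 -0.11 -0.03] q [-0.11  0.46  1.87 -0.    0.82 -0.15]
delta [-0.0002 -0.0003  0.0597  0.0001]
t 13.08 cmd [548.28 -47.02 132.68  92.21] meas [548.5 -48.2 132.5] 92.1 w 43.3 F [-0.4  0.1 -0.2] M [ 0.01 -0.01 -0.01] q [-0.11  0.46  1.86 -0.    0.82 -0.15]
delta [-0.0002 -0.0003  0.0597  0.0001]
```

View pics/s9d.png

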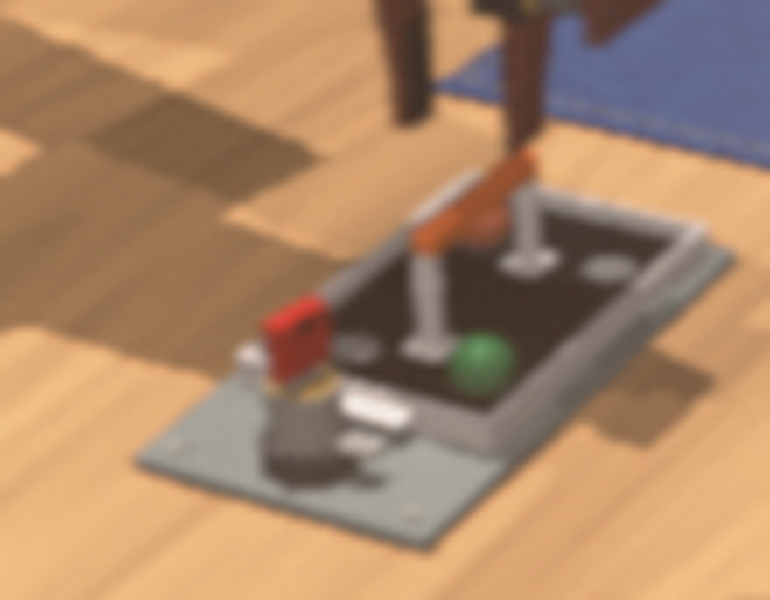

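View pics/t9d.png

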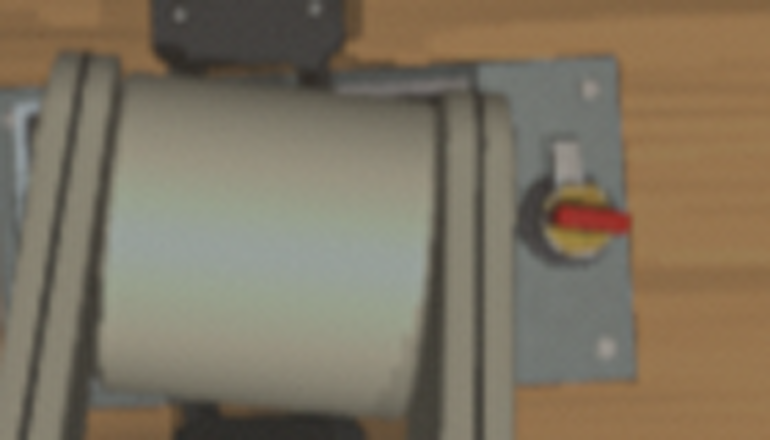

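Top view: the tongue points along dock +x at crop (567,160), fully unlocked, with the key in the lock. Descending on the handle.

>>> {"name": "move_arm", "arguments": {
  "deltas": [
    [130,0,0,0.015,0],
    [130,0,0,0.035,0],
    [130,0,0,0.05,0],
    [130,0,0,0.0595,0],
    [130,0,0,0.0595,0]
  ]
}}

```text
t: 13.5
ee_pos: [547.1, -48.1, 71.3]
orientation: [-2.179, -2.26, 0.003]
ft_force: [-0.4, 0.1, 0.6]
width: 43.0
```

>>> {"name": "move_arm", "arguments": {
  "deltas": [
    [170,0,0,0,0],
    [190,0,0,0,0],
    [215,0,0,0,0],
    [235,0,0,0,0],
    [255,0,0,0,0]
  ]
}}

```text
t: 13.92
ee_pos: [548.7, -47.1, 73.8]
orientation: [2.178, 2.263, 0.001]
ft_force: [-0.0, -0.1, -0.6]
width: 13.2
```

>>> {"name": "move_arm", "arguments": {
  "deltas": [
    [255,0,0,0,0],
    [255,0,0,0,0],
    [255,0,0,0,0]
  ]
}}

```text
t: 14.17
ee_pos: [548.7, -47.0, 73.8]
orientation: [2.177, 2.264, 0.001]
ft_force: [-0.7, -0.4, 6.2]
width: 11.5
```

```bash
python3 -c "
from h import *
apply([0,0,.0595,0])
s=snap('scene','s10');cv2.imwrite('pics/s10d.png',cv2.resize(s[150:250,240:350],None,fx=7,fy=6,interpolation=cv2.INTER_CUBIC))
goto([548,-47.2,73],92.2)
"
```

```text
t 14.22 cmd [548.28 -47.02  73.18  92.21] meas [548.7 -47.   73.8] 92.2 w 11.8 F [-0.4  0.5  5.3] M [-0.05  0.    0.13] q [-0.11  0.56  1.89 -0.    0.7  -0.15]
delta [-0.0002 -0.0003  0.0002  0.0001]
```

View pics/s10d.png

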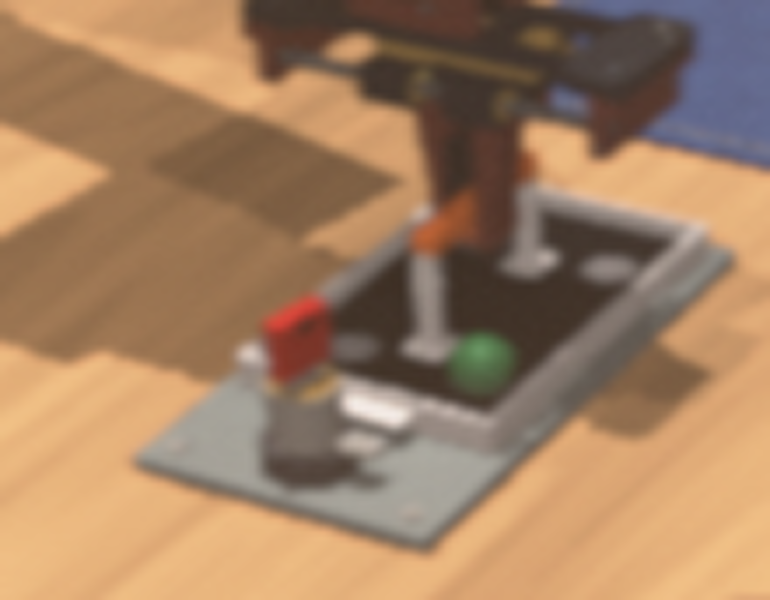

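The fingers hold the bar at its middle, crop (485,215), width 11.8 mm. Lifting gently.

>>> {"name": "move_arm", "arguments": {
  "deltas": [
    [255,0,0,-0.001,0],
    [255,0,0,-0.003,0],
    [255,0,0,-0.006,0],
    [255,0,0,-0.009,0],
    [255,0,0,-0.012,0]
  ]
}}

```text
t: 14.63
ee_pos: [548.0, -47.0, 85.2]
orientation: [-2.178, -2.263, 0.001]
ft_force: [0.1, 0.3, -5.5]
width: 11.4
```

```bash
python3 -c "
from h import *
apply([0,0,-.012,0])
goto([515,276,164],92.2)
"
```

```text
t 14.63 cmd [548.28 -47.02  85.18  92.21] meas [548.  -47.   85.2] 92.2 w 11.4 F [ 0.1  0.3 -5.5] M [-0.07 -0.09 -0.01] q [-0.11  0.54  1.88  0.    0.72 -0.15]
delta [ 3.241e-01 -2.080e-02 -7.880e-02  1.000e-04]
```

>>> {"name": "move_arm", "arguments": {
  "deltas": [
    [255,0,0,-0.004,0],
    [255,0,0,-0.008,0],
    [255,0,0,-0.013,0],
    [255,0,0,-0.018,0],
    [255,0,0,-0.023,0]
  ]
}}

```text
t: 15.05
ee_pos: [548.3, -47.0, 108.8]
orientation: [2.178, 2.264, 0.0]
ft_force: [-0.6, 0.3, -6.2]
width: 12.3
```

>>> {"name": "move_arm", "arguments": {
  "deltas": [
    [255,0,0,-0.005,0],
    [255,0,0,-0.01,0],
    [255,0,0,-0.015,0],
    [255,0,0,-0.02,0],
    [255,0,0,-0.025,0]
  ]
}}

```text
t: 15.47
ee_pos: [548.3, -47.0, 133.7]
orientation: [-2.178, -2.264, -0.0]
ft_force: [0.4, -0.4, -6.2]
width: 11.8
```

>>> {"name": "move_arm", "arguments": {
  "deltas": [
    [255,0,0,-0.005,0],
    [255,0,0,-0.01,0],
    [255,0,0,-0.014,0],
    [255,0,0,-0.017,0],
    [255,0,0,-0.02,0]
  ]
}}

```text
t: 15.88
ee_pos: [548.3, -47.0, 153.5]
orientation: [2.178, 2.264, 0.0]
ft_force: [-0.8, 0.1, -5.4]
width: 11.6
```

>>> {"name": "move_arm", "arguments": {
  "deltas": [
    [255,0,0,-0.003,0],
    [255,0,0,-0.006,0],
    [255,0,0,-0.009,0],
    [255,0,0,-0.011,0],
    [255,0,0,-0.012,0]
  ]
}}

```text
t: 16.3
ee_pos: [548.4, -47.0, 165.5]
orientation: [2.178, 2.264, 0.0]
ft_force: [0.2, -0.3, -5.7]
width: 11.5
```

```bash
python3 -c "
from h import *
for d in(.023,.025,.02,.012): apply([0,0,-d,0])
s=snap('scene','s11');cv2.imwrite('pics/s11d.png',cv2.resize(s[130:240,240:350],None,fx=6,fy=5,interpolation=cv2.INTER_CUBIC))
goto([515,276,169.5],92.2)
for n in('top','scene'):
  get_image(n);print(n,[(np.round(r['location'],1).tolist(),round(r['conf'],2)) for r in place_of(n,'mat')[:2]])
"
```

```text
t 16.35 cmd [548.28 -47.02 165.18  92.21] meas [548.5 -47.  165.6] 92.2 w 11.9 F [-0.1 -0.4 -5.8] M [-0.08 -0.09 -0.03] q [-0.11  0.41  1.85  0.    0.88 -0.15]
delta [ 3.241e-01 -2.080e-02 -4.300e-03  1.000e-04]
top [([514.1, 276.7, -0.6], 0.73)]
scene [([515.8, 277.7, 0.8], 0.63), ([552.5, -181.7, 55.3], 0.37)]
```

View pics/s11d.png

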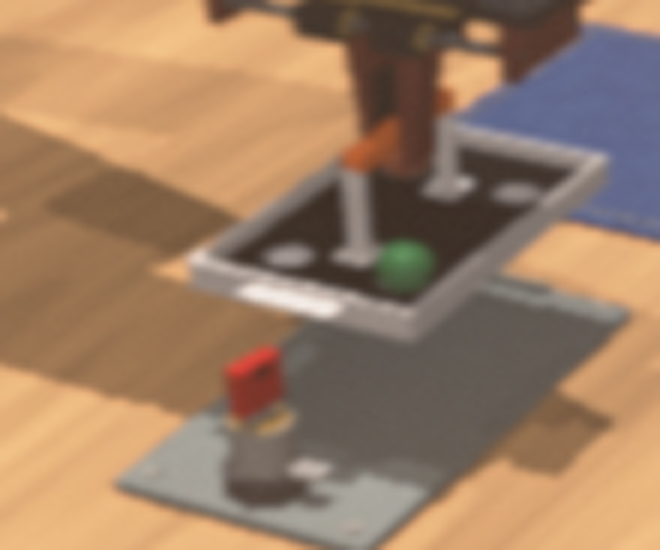

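The tray is lifted level, with the glass marble in its pocket at crop (405,265) and the key and lock left behind. Carrying it to the mat at (515,277) with smooth ramps.

>>> {"name": "move_arm", "arguments": {
  "deltas": [
    [255,0.001,0,0,0],
    [255,0.003,-0.0002,0,0],
    [255,0.0065,-0.0004,-0.0003,0],
    [255,0.0115,-0.0007,-0.0006,0],
    [255,0.018,-0.0011,-0.001,0]
  ]
}}

```text
t: 16.97
ee_pos: [546.4, -28.7, 166.2]
orientation: [-2.179, -2.263, 0.0]
ft_force: [0.1, 1.5, -4.9]
width: 11.7
```

>>> {"name": "move_arm", "arguments": {
  "deltas": [
    [255,0.008,-0.0005,-0.0002,0],
    [255,0.0175,-0.0011,-0.0004,0],
    [255,0.0285,-0.0018,-0.0006,0],
    [255,0.0405,-0.0026,-0.0008,0],
    [255,0.0525,-0.0034,-0.001,0]
  ]
}}

```text
t: 17.38
ee_pos: [540.8, 24.7, 167.2]
orientation: [-2.178, -2.264, -0.0]
ft_force: [-0.0, 0.1, -4.9]
width: 11.9
```

>>> {"name": "move_arm", "arguments": {
  "deltas": [
    [255,0.012,-0.0008,-0.0002,0],
    [255,0.024,-0.0015,-0.0004,0],
    [255,0.036,-0.0023,-0.0006,0],
    [255,0.048,-0.003,-0.0008,0],
    [255,0.06,-0.0038,-0.001,0]
  ]
}}

```text
t: 17.8
ee_pos: [534.8, 84.4, 168.2]
orientation: [2.178, 2.264, 0.0]
ft_force: [0.7, 0.1, -4.9]
width: 11.8
```

>>> {"name": "move_arm", "arguments": {
  "deltas": [
    [255,0.012,-0.0008,-0.0002,0],
    [255,0.024,-0.0015,-0.0004,0],
    [255,0.036,-0.0023,-0.0006,0],
    [255,0.048,-0.003,-0.0008,0],
    [255,0.06,-0.0038,-0.001,0]
  ]
}}

```text
t: 18.22
ee_pos: [528.7, 144.1, 169.2]
orientation: [2.178, 2.264, 0.0]
ft_force: [0.1, 1.3, -5.6]
width: 11.7
```

```bash
python3 -c "
from h import *
apply([.018,-.0011,-.001,0]);apply([.0525,-.0034,-.001,0]);apply([.06,-.0038,-.001,0]);apply([.06,-.0038,-.001,0])
goto([515,277,169.5],92.2)
"
```

```text
t 18.22 cmd [528.85 142.87 169.18  92.21] meas [528.7 144.1 169.2] 92.2 w 11.7 F [ 0.1  1.3 -5.6] M [-0.06 -0.06  0.04] q [0.24 0.4  1.85 0.   0.89 0.21]
delta [ 1.346e-01 -8.700e-03 -3.000e-04  1.000e-04]
```

>>> {"name": "move_arm", "arguments": {
  "deltas": [
    [255,0.012,-0.0008,0,0],
    [255,0.024,-0.0015,0,0],
    [255,0.036,-0.0023,0,0],
    [255,0.048,-0.003,0,0],
    [255,0.06,-0.0038,0,0]
  ]
}}

```text
t: 18.63
ee_pos: [522.6, 203.9, 169.1]
orientation: [-2.178, -2.264, 0.0]
ft_force: [1.0, -0.4, -5.4]
width: 11.7
```

>>> {"name": "move_arm", "arguments": {
  "deltas": [
    [255,0.012,-0.0008,0,0],
    [255,0.023,-0.0015,0,0],
    [255,0.033,-0.0022,0,0],
    [255,0.042,-0.0028,0,0],
    [255,0.05,-0.0033,0,0]
  ]
}}

```text
t: 19.05
ee_pos: [517.4, 253.5, 169.1]
orientation: [-2.178, -2.264, 0.0]
ft_force: [-0.1, -0.1, -5.5]
width: 12.0
```

>>> {"name": "move_arm", "arguments": {
  "deltas": [
    [255,0.007,-0.0005,0,0],
    [255,0.0125,-0.0008,0,0],
    [255,0.017,-0.0011,0,0],
    [255,0.0205,-0.0013,0,0],
    [255,0.023,-0.0015,0,0]
  ]
}}

```text
t: 19.47
ee_pos: [515.2, 275.7, 169.1]
orientation: [2.178, 2.264, -0.0]
ft_force: [-0.2, -0.8, -5.3]
width: 11.8
```

>>> {"name": "move_arm", "arguments": {
  "deltas": [
    [255,0.001,0,0,0],
    [255,0.0016,0,0,0],
    [255,0.0016,0,0,0],
    [255,0.0016,0,0,0],
    [255,0.0016,0,0,0]
  ]
}}

```text
t: 19.88
ee_pos: [515.1, 276.8, 169.2]
orientation: [-2.179, -2.263, 0.0]
ft_force: [-0.8, 0.1, -5.1]
width: 11.7
```

>>> {"name": "move_arm", "arguments": {
  "deltas": [
    [255,0,0,0,0],
    [255,0,0,0,0],
    [255,0,0,0,0],
    [255,0,0,0,0],
    [255,0,0,0,0]
  ]
}}

```text
t: 20.3
ee_pos: [515.1, 277.0, 169.2]
orientation: [-2.178, -2.264, 0.0]
ft_force: [-0.3, 0.3, -5.1]
width: 11.7
```

```bash
python3 -c "
from h import *
apply([.06,-.0038,0,0]);apply([.05,-.0033,0,0]);apply([.023,-.0015,0,0]);apply([.0016,0,0,0])
s=snap('scene','s12');cv2.imwrite('pics/s12d.png',cv2.resize(s[60:270,180:440],None,fx=3,fy=2.8,interpolation=cv2.INTER_CUBIC))
s=snap('top','t12')
goto([515,277,169.5],92.2)
for n in('top','scene'):
  for k in ('tray','mat','glass_marble_center','clay_marble_center','key','lock_slot','pocket_a','pocket_b'):
    print(n,k,[(np.round(r['location'],1).tolist(),round(r['conf'],2)) for r in place_of(n,k)[:2]])
goto([515,277,169.5],92.2)
"
```

```text
t 20.4 cmd [515.07 277.04 169.18  92.21] meas [515.1 277.  169.2] 92.2 w 11.8 F [-0.4 -0.9 -5.6] M [-0.06 -0.07  0.01] q [0.47 0.45 1.77 0.   0.92 0.43]
delta [-0.     -0.0001 -0.0003  0.0001]
top tray [([520.0, 278.6, 108.5], 0.75)]
top mat []
top glass_marble_center [([556.2, 220.9, 125.1], 0.43)]
top clay_marble_center []
top key [([547.7, -45.6, 3.2], 0.68), ([552.7, -180.7, 59.2], 0.52)]
top lock_slot [([555.2, -181.5, 56.7], 0.63), ([468.2, -406.5, 3.0], 0.48)]
top pocket_a [([549.2, 225.2, 125.9], 0.69)]
top pocket_b [([549.2, 225.2, 125.9], 0.69)]
scene tray [([517.9, 279.0, 107.4], 0.77)]
scene mat [([512.2, 278.6, 4.7], 0.91), ([772.1, 187.1, -2.7], 0.29)]
scene glass_marble_center [([550.3, 224.8, 122.5], 0.52)]
scene clay_marble_center [([512.6, 277.8, 0.0], 0.58), ([484.1, 326.3, 121.1], 0.44)]
scene key [([551.8, -176.6, 58.0], 0.6)]
scene lock_slot [([554.1, -178.2, 54.7], 0.49)]
scene pocket_a [([552.1, 221.2, 120.8], 0.67), ([481.9, 330.1, 125.1], 0.59)]
scene pocket_b [([552.1, 221.2, 120.8], 0.67), ([481.9, 330.1, 125.1], 0.59)]
t 21.2 cmd [515.07 277.04 169.18  92.21] meas [515.1 277.1 169.2] 92.2 w 11.9 F [-0.3 -0.2 -5.4] M [-0.02 -0.13  0.01] q [0.47 0.45 1.77 0.   0.92 0.43]
delta [-0.     -0.0001 -0.0003  0.0001]
```

View pics/s12d.png

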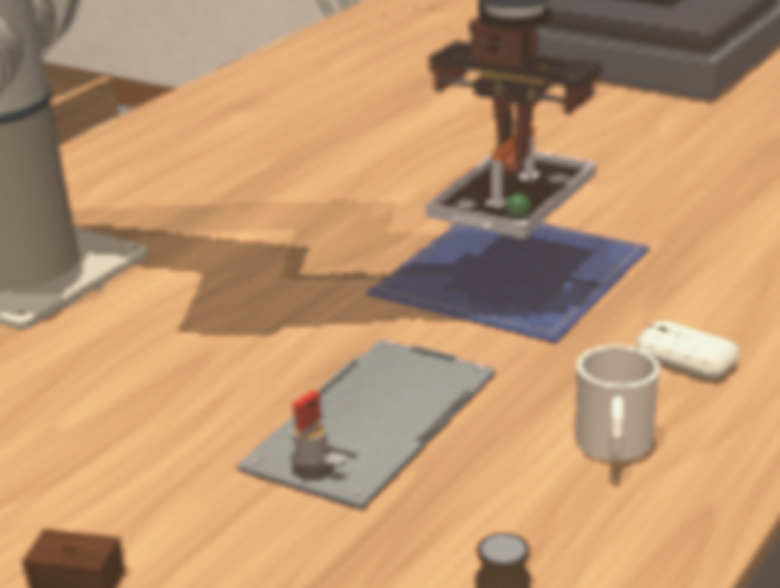

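View pics/t12.png

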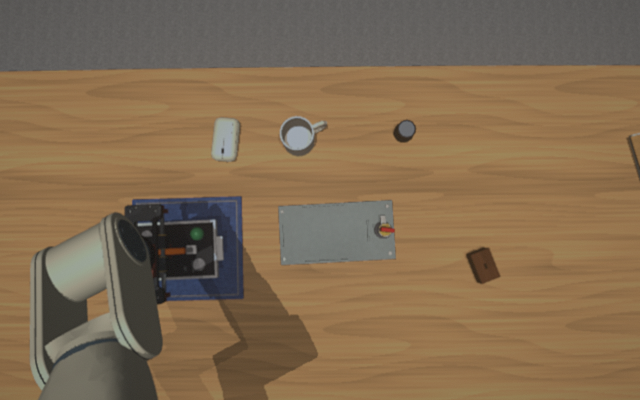

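The tray hangs level over the mat, with the green marble in its pocket and the key in the lock. Two checks remain: the clay marble, mostly hidden, and how deep the key sits.

Run:
```python
from h import *
s=cv2.imread('pics/s12.png');t=cv2.imread('pics/t12.png')
print(proj('scene',[[482,328,122]]),proj('top',[[482,328,122]]))
a=cv2.resize(s[95:150,315:385],None,fx=5.6,fy=5.6,interpolation=cv2.INTER_CUBIC)
b=cv2.resize(s[185:240,260:330],None,fx=5.6,fy=5.6,interpolation=cv2.INTER_CUBIC)
c=cv2.resize(t[200:300,120:250],None,fx=3,fy=3,interpolation=cv2.INTER_CUBIC)
c=cv2.copyMakeBorder(c,0,0,0,max(0,a.shape[1]*2-c.shape[1]),cv2.BORDER_CONSTANT)[:,:a.shape[1]*2]
# key overlay model seated
off=np.array([1.0,.2])
A=np.radians(80)
for z0,col in((58,(0,255,0)),(62,(255,0,0))):
  P=[[553.2+x*np.cos(A)-y*np.sin(A),-181.3+x*np.sin(A)+y*np.cos(A),z0+z] for x in(-15,15) for y in(-5,5) for z in(6,39)]
  h=cv2.convexHull(((proj('scene',P)+off-[260,185]+.5)*5.6).astype(np.int32));cv2.polylines(b,[h],True,col,1)
cv2.imwrite('pics/chk.png',np.vstack([np.hstack([a,b]),c])[:600])
```

```text
[[348.82366066 117.14619832]] [[145.94705546 266.12868317]]
```

View pics/chk.png

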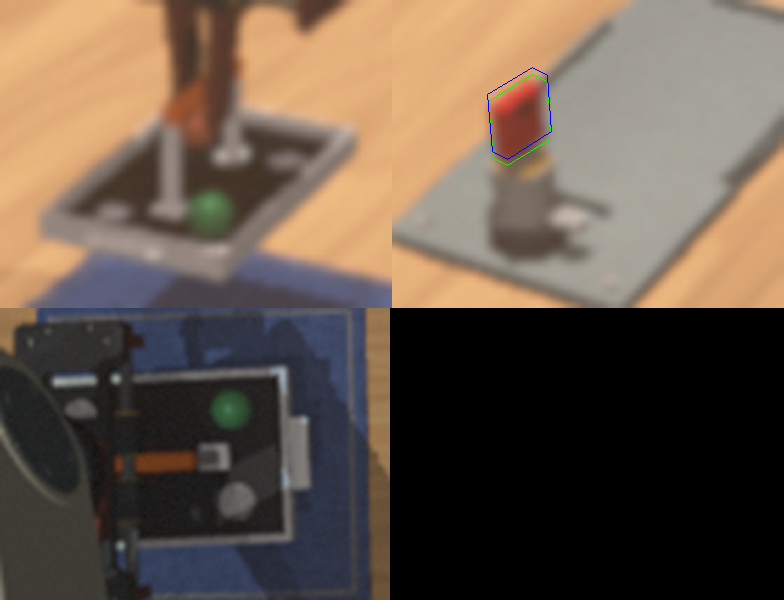

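The clay marble shows at crop (200,125), where its pocket projects, and the key outline fits the seated model in green. I'll hand the job in.

```bash
python3 -c "
from h import *
print(close_job())"
```

```text
the job is handed in; nothing more can be done
None
```

The task is done. The key is in the lock and turned. The tray is held still over the middle of the blue mat, and the job was handed in at about 21 s. No verdict came back.

**What I did**
- **Insertion:** My first try touched the rim of the slot with a short peak of about 39 N at the wrist. I moved the key about 2 mm and it then went in freely, stopping with its shoulder on the lock.
- **Turn:** The wrist could not make the quarter turn from the insertion grip. I let go of the seated key, gripped it again half a turn round, and then turned it clockwise.
- **Tray:** I lifted it straight up and carried it level to the mat.

**Last checks**
- **Lock:** Both cameras show the tongue pointing along the dock's +x, clear of the lug. I turned the tool about 102°, but the moment never rose clearly at the stop. The end position therefore rests on the pictures.
- **Key depth:** The tool height when seated (77.8 mm against 78 mm expected) and the outline in the scene picture both fit a fully seated key.
- **Tray position:** The tool is at (515, 277, 169) mm with no measurable tilt, and the grip is 11.8 mm on a 12 mm bar. By the tool height, the underside is about 100 mm above the mat; the network's estimate is within about 3 mm of that.
- **Tray centring:** The network puts the tray centre 3–6 mm from the mat centre, depending on the camera, which is close to its own 4 mm accuracy.
- **Marbles:** The glass marble is plainly in its pocket. The clay one is mostly hidden by the fingers, but what shows lies where its pocket should be. The top camera's network did not find it.
- **Bystanders:** The mug, loupe and mouse look where they were.

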